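Start a drying run for painted sign boards

TASK

Lean every painted board in a bay of the dryer's rack, lengthways up the slope with its foot on the ledge, its back flat on the bars and its painted face outwards, and turn the black vent ring to the stop with the yellow mark. Only then put the square key fully home into the socket of the switch and turn it clockwise all the way to on, take the key out again and hang it back upright on its stand, leaving the switch on. Leave the jars, doll and bowl where they stand.

Things in the scene. Friction and masses are not known exactly. Their poses are not given: they have to be found in the camera images.
- dryer: fixed warm-air dryer, 170 deep (x) by 495 wide (y); origin at the centre of its underside, x away from its front, y to its left. Right part (y below 0.075): slotted pan 30 high carrying the drying rack. Left part (y 0.075 to 0.245, full depth): teal housing, flat top 100 above the table, carrying the vent ring (left, far) and key switch (right, near)
- backrest: drying rack: x up its slope (50 deg above level), z out of the slope (up, frontwards), y along it to the left. Origin mid width in the ledge's inner corner: ledge top at x = 0, 27 deep in z, square to the slope; two cross bars (x 0.045 and 0.122, each 12 wide), fronts at z = 0, with pins 6 thick, 24 long at y = +-0.047, +-0.141 between three bays 94 wide. Side frames at |y| > 0.151
- board_teal: wooden sign board with a freshly painted teal face, 150 (x) by 52 (y) by 16 mm (z), 0.06 to 0.13 kg, may be absent; origin at the centre of its bare underside, z points out of the painted face. Starts lying flat, painted face up
- board_teal_face (a point): centre of the painted teal face, 16 above the underside
- board_yellow: wooden sign board with a freshly painted yellow face, 150 (x) by 52 (y) by 16 mm (z), 0.06 to 0.13 kg, may be absent; origin at the centre of its bare underside, z points out of the painted face. Starts lying flat, painted face up
- board_yellow_face (a point): centre of the painted yellow face, 16 above the underside
- board_pink: wooden sign board with a freshly painted pink face, 150 (x) by 52 (y) by 16 mm (z), 0.06 to 0.13 kg, may be absent; origin at the centre of its bare underside, z points out of the painted face. Starts lying flat, painted face up
- board_pink_face (a point): centre of the painted pink face, 16 above the underside
- vent_ring (a joint): angle of the black knurled vent ring on its fixed steel barrel, 0 to 1.5 rad, grows anticlockwise from above. Clicks into stops at 0, 0.5, 1.0 and 1.5 (about 0.1 N m over a click; settles in the nearest when let go). The stop at 1.0 has a wide yellow mark on the housing top, the others thin white ones; a white pointer on the ring shows the setting
- ring_grip (a point): on the ring's axis, at the height to grip: 136 above the table. The ring is 56 across and 28 high, from 118 to 146 above the table, 18 clear of the housing top; the barrel inside it ends in a cap 50 wide at 172 above the table
- switch (a joint): angle (rad) of the brass square socket of the key switch; 0 is off (white line of the socket at the red dot), 1.5 is fully on (at the green dot), grows clockwise seen from above. It has stops at both ends, takes about 0.06 N m to turn and stays where it is left
- socket_mouth (a point): centre of the socket's mouth, 90 above the table, sunk 10 below the housing top in a round recess 46 wide. The socket is a 13.8 mm square hole, 24 deep, mouth bevelled by 3 mm (the key has 0.16 rad of play in it); its sides are parallel to this frame's x and y axes, which turn with the socket. z up
- key: loose panel key, 0.14 kg, stands shank down: steel square shank 12 by 12, 42 long; square flange 38 by 38 (z 0.042 to 0.048); flat red grip 14 thick (x) by 50 wide (y), z 0.056 to 0.104. Origin at the tip of the shank, z up along it; the shank's sides are parallel to x and y
- key_tip (a point): centre of the tip of the key's shank, 80 below the middle of the grip
- key_grip (a point): middle of the key's red grip, where to hold it (across its 14 mm thickness, along the key's x)
- key_stand: fixed wooden key stand, 70 by 74; origin at the centre of its underside. Two prongs along its x with a 24 gap between them, open to the front (-x), closed by an upright at x = 0.020; prong tops 62 above the table. The key hangs with its shank in the gap and its flange on the prongs
- stand_rest (a point): the middle of the key's place on the stand, level with the prong tops, where the underside of the flange rests (x -0.006 from the stand's origin, 62 above the table); the key's tip hangs 42 below it
- paint_jar: bystander: closed paint jar with a tan cap, 56 across, 77 high; origin at the centre of its underside
- paint_jar2: bystander: closed paint jar with a white cap, 56 across, 67 high; origin at the centre of its underside
- peg_doll: bystander: painted wooden peg doll, 34 across, 79 high; origin at the centre of its underside
- rinse_bowl: bystander: small blue bowl, 90 across, 55 high; origin at the centre of its underside
Things that resemble listed ones, but are neither listed nor needed, are in the scene too. Leave any green look-alike of the board_teal alone. Of the things that look like the key_stand, take the one that is farthest from the robot's base at the start.

How it is judged:
By the outcome, as a careful person would: the job done as asked, in the order asked, and still so for the second after the job is handed in, with the robot touching nothing.
Of board_teal, board_yellow, board_pink only 2 to 3 are there at a start; the rules pass over those that are not, and their reading is None.
At some moment in a run one of board_teal, board_yellow, board_pink may be knocked a few centimetres aside while the robot is not near it.
It also fails if it takes over 210 s, if anything falls off the work surface, if the arm or the gripper's body presses on something with over 40 N, if the wrist force passes 120 N, or if a joint passes its speed limit or range.

ROBOT

A 6-joint arm with a two-finger parallel gripper is mounted at the origin on the work surface. World frame = base frame: x ahead of the robot, y to its left, z up, the work surface at z = 0. Lengths are in m, angles in rad, forces in N, time in s.
With the tool pointing down it reaches from about 0.25 to 0.775 m from the base axis. Payload 4 kg.
Tool frame: the origin (TCP) lies on the centre line of the jaws, within the pads' length; the fingertips stand 25 mm ahead of it and the grasp point (between the pads) lies 6 mm ahead of it; z points along the fingers, y is the line along which they close (so a half turn about z gives the same grasp; the last joint's range is limited). The gripper opens to 94 mm and grips with 3 to 60 N. Pads are 16 mm wide; open, the fingers measure 119 mm over their backs; the gripper's body (75 mm by 177 mm) begins 78 mm behind the grasp point.
Start: joints at [1.213, 0.087, 1.371, -0, 1.684, -0.103], TCP at [0.139, 0.532, 0.231] pointing down, gripper open.
Joint ranges: [-3.1, 3.1], [-0.76, 2.03], [0.27, 2.55], [-1.08, 4.22], [0.17, 2.65], [-2.57, 2.57]. Speed limits (rad/s): [2.79, 2.79, 3.14, 3.14, 3.14, 3.14].

INTERFACE

Orientations are given as [roll, pitch, yaw] about the fixed x, y, z axes, in that order (R = Rz(yaw) Ry(pitch) Rx(roll)).
In Python, from bench import sensors, optics, ticket gives the robot as it stands.
- The arm moves only by the tool send_rows, never from a script. Its argument "rows" is a list of rows, each a list of 6 numbers: the shift along the world's x, y, z in mm, then the turn, a rotation vector about the world's x, y, z in rad. In form: [[x, y, z, wx, wy, wz], ...]. A call has 1 to 8 rows; each row shifts and turns the commanded pose from where the row before left it; what a row does not reach is not made up. A row lasts 1/12 s, in which the tool goes at most 41.7 mm and 7.16 degrees, less where a joint would pass 70% of its speed; a pose out of reach is approached as far as the arm can. A call is refused whole if a number of a shift passes 41.7 or a number of a turn 0.125, either way. A call with a gripper value outside its range is refused whole. "grip" is the finger opening in mm, from 0 to 94, set as the call begins (left out, the last holds). The fingers move at their own pace and stop on an object; the grip force is fixed at half the most. Time passes only in rows, so rows that do not move let the fingers close. It gives the time, the measured TCP pose, the force, the opening and the grip force at its end, in the units of the state.
- sensors.get_obs(): the state, without advancing time (a new reading comes with each control period).
- optics.snapshot(name): name is "scene" or "top" or "wrist"; returns the picture (384x512x3 uint8, red, green, blue); there is no depth.
- optics.camera_model(name): a dict with "vertical_fov" (degrees; the focal length in pixels is half the picture's height over the tangent of half this angle, whatever the lens; pixels are square), "cx", "cy" (the principal point, pixels), "R" (3x3) and "t" (3): a world point X has camera coordinates R X + t. Camera axes: x right, y down, z forward; pixel columns grow to the right and rows downward; lengths in m; the calibration is good to about 2 mm. A picture is of the moment at which its call begins: read the wrist's pose just before it. camera_model takes no time and is no camera call; for the wrist camera it gives the pose at the moment of the call.
- ticket.close_job(): hands the job in; it is judged then, once.
The state is a dict: "time": time; "joint_positions": joint angles; "qvel": joint speeds; "joint_torque": joint torques, N m; "tool_pos": TCP position; "ee_rot": TCP orientation; "wrist_force": force on the tool from outside, world axes, zero at the start; "wrist_torque": the same for the moment, N m; "width": finger opening in m; "finger_force": force on a finger pad.
Only numpy, scipy, OpenCV 4.12 (cv2) and the standard library are available. Lean on these libraries where they do the work, as an engineer would, in place of code of your own. Each camera call takes 0.05 s, during which the arm holds its last target. There are 200 camera calls.

## Working session

There is one attempt and no reset: what is moved stays moved. The work goes in short steps, Python scripts to look and compute and a tool call to move; the robot and the scene stay as the last step left them, time stands still between calls to the robot, and variables do not carry over. Pictures are saved under pics/ and viewed, at most 18 in all, crops included, and the job is handed in when it is done.

Besides the shell and the picture viewer there is one more tool, called after ">>>" by a JSON object that holds its "name" and its "arguments", one argument or row to a line. send_rows: Moves the arm, as the interface text tells. Its arguments: {"type":"object","properties":{"rows":{"type":"array"},"grip":{"type":"number"}},"required":["rows"]}

```bash
ls; mkdir -p pics; cat > h.py <<'E'
import numpy as np, cv2
from bench import sensors, optics, ticket
def snap(cam,name,crop=None,scale=1):
    m=optics.camera_model(cam); im=optics.snapshot(cam)
    cv2.imwrite(f'pics/{name}_raw.png',im[:,:,::-1]); np.save(f'pics/{name}.npy',np.array([m],dtype=object),allow_pickle=True)
    return im,m
def load(name):
    return cv2.imread(f'pics/{name}_raw.png')[:,:,::-1], np.load(f'pics/{name}.npy',allow_pickle=True)[0]
def ray(m,u,v):
    f=192/np.tan(np.radians(m['vertical_fov'])/2)
    R=np.array(m['R']);t=np.array(m['t'])
    d=R.T@np.array([(u-m['cx'])/f,(v-m['cy'])/f,1]); return -R.T@t,d
def atz(m,u,v,z):
    o,d=ray(m,u,v); return o+d*(z-o[2])/d[2]
def proj(m,X):
    f=192/np.tan(np.radians(m['vertical_fov'])/2)
    c=np.array(m['R'])@np.array(X)+np.array(m['t']); return np.array([m['cx']+f*c[0]/c[2],m['cy']+f*c[1]/c[2]])
def tri(*rs):
    A=np.zeros((3,3));b=np.zeros(3)
    for o,d in rs:
        d=d/np.linalg.norm(d);P=np.eye(3)-np.outer(d,d);A+=P;b+=P@o
    X=np.linalg.solve(A,b); return X,[float(np.linalg.norm((np.eye(3)-np.outer(d,d)/(d@d))@(X-o))) for o,d in rs]
E
python3 - <<'E'
from h import *
s=sensors.get_obs(); print({k:np.round(v,3).tolist() for k,v in s.items()})
ims=[]
for c in ['scene','top','wrist']:
    im,m=snap(c,c+'0'); print(c,m); ims.append(im)
cv2.imwrite('pics/a.png',cv2.resize(ims[0][:,:,::-1],(800,600),interpolation=cv2.INTER_CUBIC))
cv2.imwrite('pics/b.png',cv2.resize(ims[1][:,:,::-1],(800,600),interpolation=cv2.INTER_CUBIC))
E
```

```text
pics
{'time': 0.0, 'joint_positions': [1.213, 0.088, 1.372, -0.0, 1.684, -0.103], 'qvel': [0.001, -0.001, -0.0, -0.001, 0.003, -0.0], 'joint_torque': [-0.0, -34.019, -30.242, 0.072, 0.033, -0.0], 'tool_pos': [0.138, 0.532, 0.229], 'ee_rot': [-3.139, -0.0, 2.887], 'wrist_force': [-0.129, 0.054, -0.386], 'wrist_torque': [-0.017, 0.001, 0.026], 'finger_force': 0.0, 'width': 0.094}
scene {'vertical_fov': 51.76378452043863, 'cx': 255.73710012166478, 'cy': 196.64505653162456, 'R': array([[-0.8059905 ,  0.59184404,  0.00999768],
       [ 0.43366363,  0.60190315, -0.67055832],
       [-0.40288358, -0.536128  , -0.74178945]]), 't': array([ 0.42772565, -0.1144069 ,  1.38279235])}
top {'vertical_fov': 53.346219828642056, 'cx': 253.16490724648997, 'cy': 191.2881846437468, 'R': array([[ 0.02695437, -0.99960997,  0.00730481],
       [-0.98000734, -0.0278654 , -0.19700035],
       [ 0.19712707, -0.00184875, -0.9803762 ]]), 't': array([-0.07229361,  0.49697223,  1.1721883 ])}
wrist {'vertical_fov': 64.99141066775535, 'cx': 256.70031757580233, 'cy': 191.3492821986368, 'R': array([[ 0.25209919,  0.96769888, -0.00220672],
       [ 0.92927722, -0.24145234,  0.27954357],
       [ 0.26998118, -0.07252336, -0.96013047]]), 't': array([-0.5500921 , -0.02866538,  0.3922814 ])}
```

View pics/a.png

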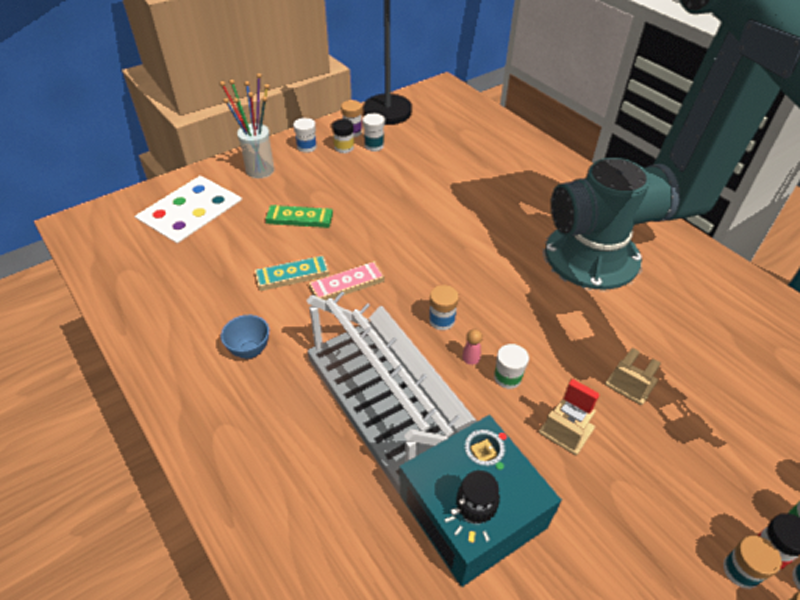

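View pics/b.png

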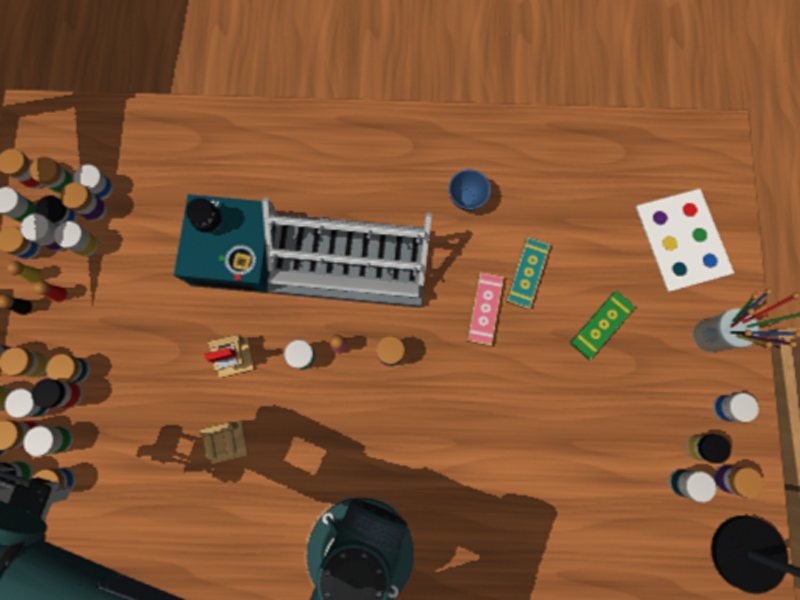

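The scene view (800x600) holds these candidates:
- **Boards:** teal (291,271) and pink (346,279) are wanted. Green (299,216) is the look-alike to leave alone, and there is no yellow board.
- **Stands:** (570,430) holds the key and is farthest from the base, so I choose it. The empty one at (634,376) is nearer.
- **Others:** the ring is at (478,497) and the socket at (486,449).

Next is a coarse triangulation.

```bash
python3 - <<'E'
from h import *
s,ms=load('scene0'); t,mt=load('top0'); w,mw=load('wrist0')
k=1.5625
def T(n,a,b):
    X,e=tri(ray(ms,a[0]/k,a[1]/k),ray(mt,b[0]/k,b[1]/k)); print(n,np.round(X*1000).tolist(),np.round(np.array(e)*1000,1).tolist())
T('teal',(291,271),(530,272)); T('pink',(346,279),(486,309)); T('green',(299,216),(604,325))
T('ringcap',(479,483),(203,212)); T('socket',(485,449),(241,261)); T('keygrip top',(581,390),(219,354))
T('housing near-right',(488,417),(265,290)); T('housing near-left',(560,497),(175,275)); T('far left',(463,583-50),(188,196)); T('empty stand',(634,376),(223,442))
T('jar',(443,293),(390,348));T('jar2',(512,353),(299,352));T('bowl',(246,330),(469,189))
T('rack upright top far right',(316,300),(428,217))
def rect(im,m,lo,hi,z,n,scale=1):
    hsv=cv2.cvtColor(im,cv2.COLOR_RGB2HSV); mask=cv2.inRange(hsv,lo,hi)
    mask=cv2.morphologyEx(mask,cv2.MORPH_CLOSE,np.ones((7,7)))
    for c in cv2.findContours(mask,cv2.RETR_EXTERNAL,cv2.CHAIN_APPROX_NONE)[0]:
        if cv2.contourArea(c)<150: continue
        P=np.array([atz(m,u,v,z)[:2]*1000 for u,v in c[:,0]],np.float32); print(n,cv2.minAreaRect(P),cv2.contourArea(c))
for n,im,m in (('scene',s,ms),('top',t,mt)):
    rect(im,m,(160,50,120),(179,255,255),.016,'pink '+n); rect(im,m,(78,80,60),(100,255,255),.016,'teal '+n)
R=np.array(mw['R']);tt=np.array(mw['t']);c=-R.T@tt;o=sensors.get_obs()
from scipy.spatial.transform import Rotation as Ro
Rt=Ro.from_euler('xyz',o['ee_rot']).as_matrix()
print('cam in tool',Rt.T@(c-o['tool_pos']),'axes',np.round(Rt.T@R.T,3).tolist())
E
```

```text
teal [572.0, -343.0, 9.0] [2.5, 2.5]
pink [490.0, -249.0, 12.0] [0.6, 0.6]
green [463.0, -498.0, 4.0] [2.3, 2.3]
ringcap [632.0, 314.0, 165.0] [2.1, 2.1]
socket [557.0, 254.0, 92.0] [2.2, 2.2]
keygrip top [369.0, 274.0, 114.0] [0.7, 0.7]
housing near-right [504.0, 206.0, 72.0] [1.5, 1.5]
housing near-left [524.0, 379.0, 99.0] [1.4, 1.4]
far left [679.0, 351.0, 135.0] [5.0, 5.0]
empty stand [203.0, 278.0, 22.0] [1.2, 1.2]
jar [393.0, -49.0, 81.0] [1.2, 1.2]
jar2 [381.0, 131.0, 71.0] [2.3, 2.3]
bowl [737.0, -206.0, 58.0] [1.3, 1.3]
rack upright top far right [635.0, -113.0, 159.0] [4.6, 4.6]
pink scene ((490.3382263183594, -246.84042358398438), (43.03984832763672, 141.23016357421875), 79.66008758544922) 351.0
teal scene ((581.3522338867188, 276.8054504394531), (208.037841796875, 208.16091918945312), 86.05183410644531) 5233.5
teal scene ((570.9810791015625, -337.75830078125), (43.49853515625, 140.27503967285156), 71.99925994873047) 324.5
teal scene ((-127.11898803710938, -49.93907165527344), (496.13201904296875, 211.46963500976562), 24.88482666015625) 2131.0
teal scene ((-692.3350219726
[... 212 characters left out ...]
pink top ((493.0090637207031, -246.58139038085938), (42.680694580078125, 140.99588012695312), 79.58304595947266) 494.0
teal top ((-71.60874938964844, 610.5043334960938), (47.2115592956543, 148.0340118408203), 1.4302849769592285) 462.5
teal top ((-9.308113098144531, 80.38194274902344), (37.83861541748047, 144.07040405273438), 86.08695220947266) 298.5
teal top ((572.974365234375, -338.42669677734375), (43.391334533691406, 140.11280822753906), 72.3000259399414) 474.5
teal top ((629.044921875, 316.0350646972656), (181.2325439453125, 181.2073974609375), 86.07600402832031) 1970.5
cam in tool [ 0.08208901  0.00104218 -0.15384302] axes [[-0.0, -0.96, -0.28], [1.0, 0.0, -0.001], [0.001, -0.28, 0.96]]
```

>>> {"name": "send_rows", "arguments": {
  "rows": [
    [20, -16, 10, 0, 0, 0.02],
    [27, -16, 10, 0, 0, 0.02],
    [27, -16, 10, 0, 0, 0.02],
    [27, -16, 10, 0, 0, 0.02],
    [27, -16, 10, 0, 0, 0.02],
    [27, -16, 10, 0, 0, 0.02],
    [27, -16, 10, 0, 0, 0.02],
    [27, -16, 10, 0, 0, 0.02]
  ]
}}

```text
time: 0.82
tool_pos: [0.3486, 0.4032, 0.3107]
ee_rot: [-3.141, -0.0, 3.048]
wrist_force: [0.4, 1.1, 0.2]
width: 0.0941
finger_force: 0.0
```

>>> {"name": "send_rows", "arguments": {
  "rows": [
    [27, -16, 4, 0, 0, 0.02],
    [27, -16, 4, 0, 0, 0],
    [27, -16, 4, 0, 0, 0],
    [27, -17, 4, 0, 0, 0],
    [27, -17, 4, 0, 0, 0],
    [27, -17, 0, 0, 0, 0],
    [27, -17, 0, 0, 0, 0],
    [27, -17, 0, 0, 0, 0]
  ]
}}

```text
time: 1.48
tool_pos: [0.5648, 0.2702, 0.3301]
ee_rot: [-3.141, -0.001, 3.067]
wrist_force: [0.6, 1.5, -0.6]
width: 0.094
finger_force: 0.0
```

>>> {"name": "send_rows", "arguments": {
  "rows": [
    [0, 0, 0, 0, 0, 0],
    [0, 0, 0, 0, 0, 0],
    [0, 0, 0, 0, 0, 0]
  ]
}}

```text
time: 1.73
tool_pos: [0.5633, 0.2714, 0.33]
ee_rot: [3.142, -0.001, 3.067]
wrist_force: [-1.0, 0.1, -0.0]
width: 0.094
finger_force: 0.0
```

```bash
python3 - <<'E'
from h import *
o=sensors.get_obs();print(o['time'],o['tool_pos'],o['ee_rot'])
im,m=snap('wrist','w1')
cv2.imwrite('pics/w1.png',cv2.resize(im[:,:,::-1],(800,600),interpolation=cv2.INTER_CUBIC))
E
```

```text
1.7333 [0.56332239 0.27141406 0.32997325] [ 3.14156295e+00 -1.40034655e-03  3.06674221e+00]
```

View pics/w1.png

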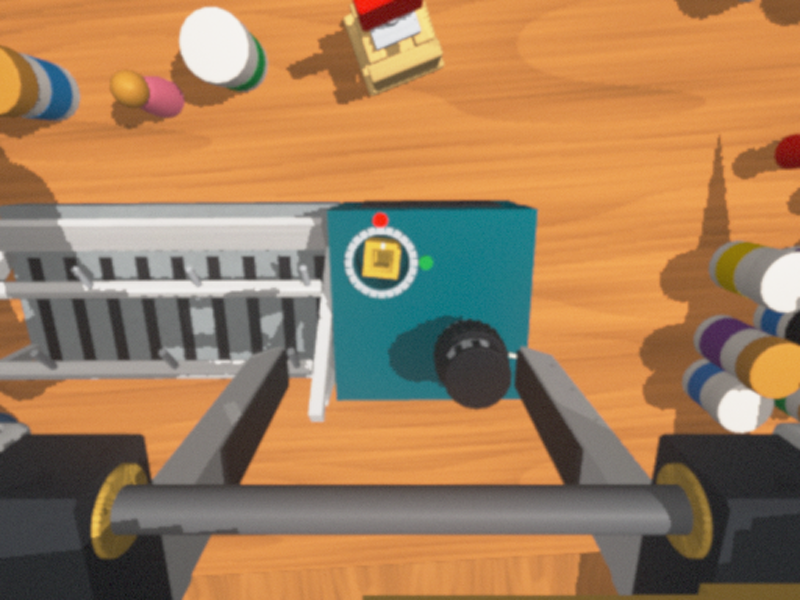

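Wrist view (800x600):
- **Housing top corners:** (328,208), (537,208), (523,400), (337,400).
- **Socket and ring:** the socket is at (382,259), red dot at the near side and green to its left. The ring cap is at (475,375).
- **Key:** its stand is at the top, around (395,40).

Next I'll look from over the rack.

>>> {"name": "send_rows", "arguments": {
  "rows": [
    [-4, -34, -2, 0, 0, 0],
    [-4, -34, -2, 0, 0, 0],
    [-4, -34, -2, 0, 0, 0],
    [-4, -34, 0, 0, 0, 0],
    [-4, -34, 0, 0, 0, 0],
    [-4, -34, 0, 0, 0, 0],
    [0, 0, 0, 0, 0, 0],
    [0, 0, 0, 0, 0, 0]
  ]
}}

```text
time: 2.45
tool_pos: [0.5388, 0.0671, 0.3254]
ee_rot: [3.141, 0.002, 3.066]
wrist_force: [-0.0, 0.4, 0.6]
width: 0.0943
finger_force: 0.0
```

```bash
python3 - <<'E'
from h import *
o=sensors.get_obs();print(o['time'],o['tool_pos'],o['ee_rot'])
im,m=snap('wrist','w2')
cv2.imwrite('pics/w2.png',cv2.resize(im[:,:,::-1],(800,600),interpolation=cv2.INTER_CUBIC))
_,m1=load('w1');k=1.5625
C=np.array([atz(m1,u/k,v/k,.1)*1000 for u,v in [(328,208),(537,208),(523,400),(337,400)]]);print(np.round(C,1))
print('socket',atz(m1,382/k,259/k,.09),'cap',atz(m1,475/k,378/k,.172))
E
```

```text
2.45 [0.53883142 0.06705047 0.32544266] [3.14083674e+00 1.53667369e-03 3.06558921e+00]
[[512.6 217.3 100. ]
 [525.1 384.9 100. ]
 [696.1 373.2 100. ]
 [683.5 205.3 100. ]]
socket [0.55930171 0.25648754 0.09      ] cap [0.63560916 0.32080094 0.172     ]
```

View pics/w2.png

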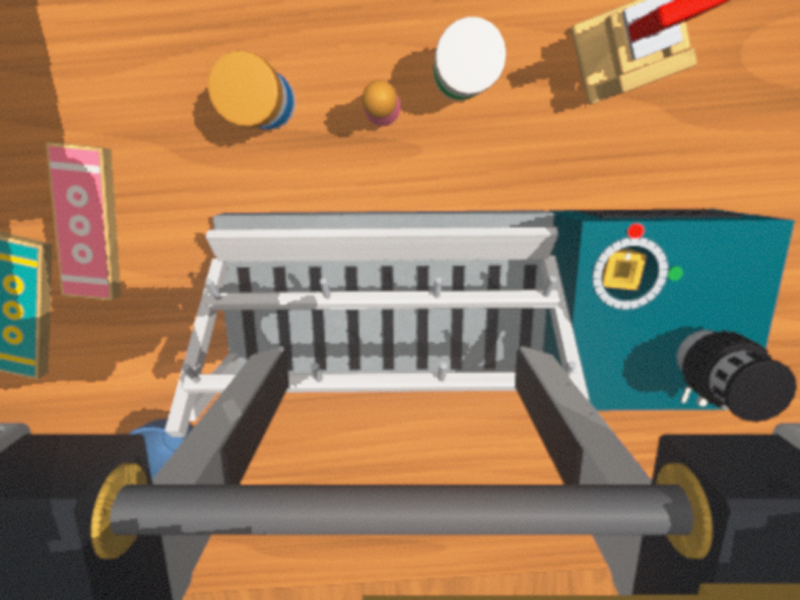

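Wrist view 2 (800x600):
- **Rack:** the ledge strip runs at v 230–262, lower bar at v≈299, upper bar at v≈382. The pins are at u≈325 and 437.
- **Boards:** pink at (85,220), teal at (20,305).

I'll fit the rack model to this.

```bash
python3 - <<'E'
from h import *
im,m=load('w2'); im1,m1=load('w1')
for u in (256,): print('w2 col',u,[(v,int(im[v,u-3:u+4].mean())) for v in range(132,256)])
print('w1 col 110',[(v,int(im1[v,105:116].mean())) for v in range(125,250)])
E
```

```text
w2 col 256 [(132, 152), (133, 151), (134, 145), (135, 123), (136, 123), (137, 152), (138, 168), (139, 173), (140, 175), (141, 174), (142, 173), (143, 171), (144, 172), (145, 182), (146, 207), (147, 224), (148, 227), (149, 227), (150, 221), (151, 203), (152, 197), (153, 199), (154, 201), (155, 198), (156, 196), (157, 195), (158, 195), (159, 193), (160, 195), (161, 194), (162, 193), (163, 194), (164, 192), (165, 189), (166, 181), (167, 173), (168, 171), (169, 172), (170, 173), (171, 173), (172, 172), (173, 172), (174, 172), (175, 172), (176, 173), (177, 174), (178, 173), (179, 172), (180, 169), (181, 163), (182, 151), (183, 123), (184, 111), (185, 121), (186, 168), (187, 221), (188, 229), (189, 230), (190, 231), (191, 233), (192, 236), (193, 233), (194, 214), (195, 199), (196, 193), (197, 184), (198, 175), (199, 173), (200, 173), (201, 173), (202, 173), (203, 172), (204, 173), (205, 172), (206, 173), (207, 172), (208, 173), (209, 172), (210, 173), (211, 172), (212, 172), (213, 173), (214, 173), (215, 173), (216, 172), (217, 171), (218, 160), (219, 132), (220, 115), (221, 112), (222, 11
[... 1209 characters left out ...]
 104), (192, 99), (193, 99), (194, 100), (195, 100), (196, 101), (197, 101), (198, 103), (199, 104), (200, 104), (201, 106), (202, 105), (203, 106), (204, 106), (205, 107), (206, 109), (207, 108), (208, 109), (209, 110), (210, 110), (211, 110), (212, 111), (213, 111), (214, 112), (215, 113), (216, 112), (217, 110), (218, 111), (219, 110), (220, 112), (221, 122), (222, 143), (223, 163), (224, 165), (225, 160), (226, 151), (227, 143), (228, 134), (229, 128), (230, 123), (231, 123), (232, 125), (233, 128), (234, 136), (235, 147), (236, 158), (237, 163), (238, 160), (239, 147), (240, 143), (241, 147), (242, 148), (243, 146), (244, 146), (245, 146), (246, 144), (247, 139), (248, 139), (249, 142)]
```

```bash
cat >> h.py <<'E'
psi=-0.0735; DX=np.array([np.cos(psi),np.sin(psi),0]); DY=np.array([-np.sin(psi),np.cos(psi),0]); DZ=np.array([0,0,1.])
D0=np.array([.5926,.1356,0]); a50=np.radians(50)
SX=np.cos(a50)*DX+np.sin(a50)*DZ; SN=-np.sin(a50)*DX+np.cos(a50)*DZ
E
python3 - <<'E'
from h import *
from scipy.optimize import least_squares
_,m2=load('w2');_,m1=load('w1');_,ms=load('scene0');_,mt=load('top0')
O=[(m2,256,151,0,27),(m2,256,186.3,39,0),(m2,256,194.3,51,0),(m2,256,238.5,116,0),(m2,256,248,128,0),(m1,110,144.3,0,27),(m1,110,179.3,39,0),(m1,110,187.3,51,0)]
def vline(m,P,u):
    lo,hi=-.3,.3
    a=proj(m,P-.1*DY);b=proj(m,P+.1*DY); return a[1]+(b[1]-a[1])*(u-a[0])/(b[0]-a[0])
def org(p): return D0+p[0]*DX-.086*DY+p[1]*DZ
f=lambda p:[vline(m,org(p)+SX*s/1e3+SN*n/1e3,u)-v for m,u,v,s,n in O]
r=least_squares(f,[-.03,.03]);print(r.x,np.round(r.fun,2), 'origin',org(r.x))
o=org(r.x)
# overlay
k=1.5625
for nm in ('w2','scene0'):
    im,m=load(nm); b=cv2.resize(im[:,:,::-1],(800,600),interpolation=cv2.INTER_CUBIC)
    def L(P,Q,c): 
        p=proj(m,P)*k;q=proj(m,Q)*k; cv2.line(b,tuple(int(x) for x in p),tuple(int(x) for x in q),c,1,cv2.LINE_AA)
    for s in (39,51,116,128): L(o+SX*s/1e3-.15*DY,o+SX*s/1e3+.15*DY,(0,0,255))
    L(o+SN*.027-.15*DY,o+SN*.027+.15*DY,(255,0,0))
    for y in (-.141,-.047,.047,.141):
        for s in (45,122): L(o+SX*s/1e3+y*DY,o+SX*s/1e3+y*DY+SN*.024,(0,200,0))
    H=[D0+x*DX+y*DY+.1*DZ for x,y in ((-.085,.075),(-.085,.245),(.085,.245),(.085,.075))]
    for i in range(4): L(H[i],H[(i+1)%4],(255,0,255))
    if nm=='scene0': b=cv2.resize(b[270:600,280:580],(800,600)[:1]*1+(880,) if 0 else (545,600),interpolation=cv2.INTER_CUBIC)
    else: b=b[180:440,150:800]
    cv2.imwrite(f'pics/ov_{nm}.png',b)
A=cv2.imread('pics/ov_w2.png');B=cv2.imread('pics/ov_scene0.png')
A=cv2.resize(A,(545,218)); B=cv2.resize(B,(340,374)); c=np.zeros((600,545,3),np.uint8); c[:218]=A; c[222:596,:340]=B
cv2.imwrite('pics/ov.png',c)
E
```

```text
[-0.04774323  0.05668597] [ 0.19  0.07 -0.5   0.27  0.06  0.2   0.21 -0.53] origin [0.53867037 0.05333816 0.05668597]
```

View pics/ov.png

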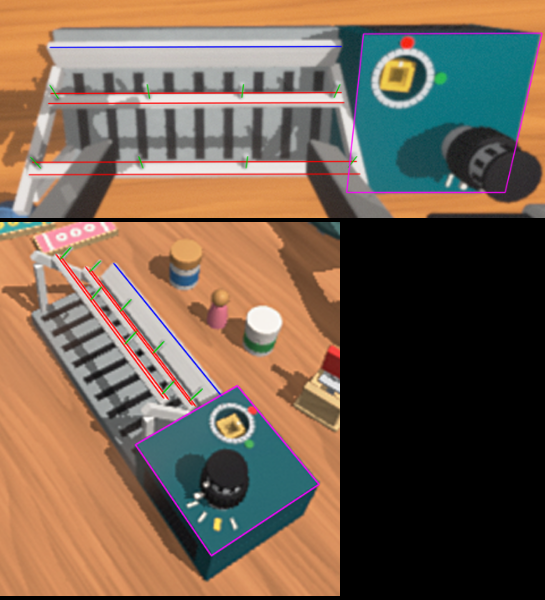

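The model fits the rack well: ledge corner at (539, 53, 57) mm, rack yaw −0.0735. Now to hover over the pink board and re-measure there.

>>> {"name": "send_rows", "arguments": {
  "rows": [
    [-5, -33, -5, 0, 0, -0.012],
    [-5, -35, -5, 0, 0, -0.012],
    [-5, -35, -15, 0, 0, -0.012],
    [-5, -35, -15, 0, 0, -0.012],
    [-5, -35, -15, 0, 0, -0.012],
    [-6, -35, -17, 0, 0, -0.012],
    [-6, -35, -17, 0, 0, -0.012],
    [-6, -35, -17, 0, 0, -0.012]
  ],
  "grip": 76
}}

```text
time: 3.17
tool_pos: [0.4972, -0.2101, 0.218]
ee_rot: [3.141, 0.001, 2.974]
wrist_force: [0.1, 0.3, -0.1]
width: 0.0758
finger_force: 0.0
```

>>> {"name": "send_rows", "arguments": {
  "rows": [
    [-6, -36, -18, 0, 0, -0.01],
    [0, 0, 0, 0, 0, 0],
    [0, 0, 0, 0, 0, 0]
  ]
}}

```text
time: 3.42
tool_pos: [0.4905, -0.246, 0.1988]
ee_rot: [3.139, -0.003, 2.96]
wrist_force: [-0.5, 0.3, -0.1]
width: 0.0759
finger_force: 0.0
```

```bash
cat >> h.py <<'E'
COL={'pink':((160,50,120),(179,255,255)),'teal':((78,80,60),(100,255,255)),'red':((170,120,80),(179,255,255))}
def rects(im,m,col,z,amin=150):
    hsv=cv2.cvtColor(im,cv2.COLOR_RGB2HSV); mask=cv2.inRange(hsv,*COL[col]); out=[]
    mask=cv2.morphologyEx(mask,cv2.MORPH_CLOSE,np.ones((11,11)))
    for c in cv2.findContours(mask,cv2.RETR_EXTERNAL,cv2.CHAIN_APPROX_NONE)[0]:
        if cv2.contourArea(c)<amin: continue
        P=np.array([atz(m,u,v,z)[:2]*1000 for u,v in c[:,0]],np.float32); (x,y),(w,h),a=cv2.minAreaRect(P)
        if w<h: a+=90;
        a=(a+90)%180-90
        out.append((np.round([x,y,max(w,h),min(w,h),a],1).tolist(),cv2.boundingRect(c)))
    return out
E
python3 - <<'E'
from h import *
o=sensors.get_obs();print(o['time'],o['tool_pos'],o['ee_rot'])
im,m=snap('wrist','w3')
for c in ('pink','teal'): print(c,rects(im,m,c,.016,800))
E
```

```text
3.4167 [ 0.49048057 -0.24603138  0.19875564] [ 3.13927620e+00 -3.02979119e-03  2.96035761e+00]
pink [([492.1, -243.5, 141.7, 44.5, -10.2], (238, 116, 41, 121))]
teal [([573.2, -335.4, 142.5, 44.2, -17.7], (176, 199, 44, 107))]
```

>>> {"name": "send_rows", "arguments": {
  "rows": [
    [1.5, 1, -30, 0, 0, 0],
    [0, 0, -38, 0, 0, 0],
    [0, 0, -38, 0, 0, 0],
    [0, 0, -33, 0, 0, 0],
    [0, 0, -20, 0, 0, 0],
    [0, 0, -10, 0, 0, 0],
    [0, 0, 0, 0, 0, 0],
    [0, 0, 0, 0, 0, 0]
  ]
}}

```text
time: 4.13
tool_pos: [0.4937, -0.2449, 0.033]
ee_rot: [-3.141, 0.002, 2.963]
wrist_force: [1.2, 0.3, 0.5]
width: 0.0757
finger_force: 0.0
```

>>> {"name": "send_rows", "arguments": {
  "rows": [
    [0, 0, 0, 0, 0, 0],
    [0, 0, 0, 0, 0, 0],
    [0, 0, 0, 0, 0, 0],
    [0, 0, 0, 0, 0, 0],
    [0, 0, 0, 0, 0, 0],
    [0, 0, 0, 0, 0, 0]
  ],
  "grip": 40
}}

```text
time: 4.63
tool_pos: [0.4929, -0.2461, 0.0329]
ee_rot: [-3.141, 0.002, 2.961]
wrist_force: [-0.3, 0.8, 5.1]
width: 0.0516
finger_force: 30.0
```

```bash
cat >> h.py <<'E'
RO=np.array([.53867,.05334,.05669])
from scipy.spatial.transform import Rotation as Ro
def tcp_target(s,n,y): return RO+SX*s+SN*n+DY*y
def goal_R():
    return np.column_stack([-SX,DY,-SN])
def turn_err():
    o=sensors.get_obs(); R=Ro.from_euler('xyz',o['ee_rot']).as_matrix(); return Ro.from_matrix(goal_R()@R.T).as_rotvec()
E
python3 - <<'E'
from h import *
print('DY',DY,np.linalg.det(goal_R()),turn_err(), 'perrow', -.8727/8*DY)
for y in (-.094,0):
  for s,n in ((.085,.11),(.080,.045),(.075,.033)): print(y,s,n,np.round(tcp_target(s,n,y)*1000,1))
print('SX',SX,'SN',SN)
E
```

```text
DY [0.07343384 0.99730009 0.        ] 1.0 [-0.11028974 -0.86380686  0.10076797] perrow [-0.00801071 -0.10879297 -0.        ]
-0.094 0.085 0.11 [502.2 -38.2 192.5]
-0.094 0.08 0.045 [548.7 -41.7 146.9]
-0.094 0.075 0.033 [554.6 -42.1 135.4]
0 0.085 0.11 [509.1  55.5 192.5]
0 0.08 0.045 [555.6  52.1 146.9]
0 0.075 0.033 [561.5  51.7 135.4]
SX [ 0.64105214 -0.04720236  0.76604444] SN [-0.76397619  0.05625359  0.64278761]
```

>>> {"name": "send_rows", "arguments": {
  "rows": [
    [0, 0, 15, 0, 0, 0],
    [0, 0, 30, 0, 0, 0],
    [0, 0, 38, 0, 0, 0.02],
    [0, 10, 38, 0, 0, 0.02],
    [0, 25, 38, 0, 0, 0.02],
    [0, 36, 10, 0, 0, 0.02],
    [0, 38, 5, 0, 0, 0.0137],
    [0, 38, 0, 0, 0, 0.0137]
  ]
}}

```text
time: 5.3
tool_pos: [0.4927, -0.1003, 0.2045]
ee_rot: [-3.141, 0.004, 3.067]
wrist_force: [0.7, 0.5, -0.4]
width: 0.0515
finger_force: 30.0
```

>>> {"name": "send_rows", "arguments": {
  "rows": [
    [0, 25, 0, -0.008, -0.109, 0],
    [0, 20, 0, -0.008, -0.109, 0],
    [0, 16, 0, -0.008, -0.109, 0],
    [0, 0, 0, -0.008, -0.109, 0],
    [0, 0, 0, -0.008, -0.109, 0],
    [0, 0, 0, -0.008, -0.109, 0],
    [0, 0, 0, -0.008, -0.109, 0],
    [0, 0, 0, -0.008, -0.109, 0]
  ]
}}

```text
time: 5.97
tool_pos: [0.4916, -0.0398, 0.2024]
ee_rot: [-3.14, 0.88, 3.069]
wrist_force: [0.2, 0.5, 0.0]
width: 0.0517
finger_force: 30.0
```

>>> {"name": "send_rows", "arguments": {
  "rows": [
    [0, 0, 0, 0, 0, 0],
    [0, 0, 0, 0, 0, 0],
    [0, 0, 0, 0, 0, 0]
  ]
}}

```text
time: 6.22
tool_pos: [0.493, -0.0403, 0.2044]
ee_rot: [-3.141, 0.875, 3.069]
wrist_force: [-0.1, 0.0, 0.4]
width: 0.0518
finger_force: 30.0
```

```bash
python3 - <<'E'
from h import *
o=sensors.get_obs();print(o['tool_pos'],turn_err(),(tcp_target(.085,.07,-.094)-o['tool_pos'])*1000,o['joint_positions'])
im,m=snap('wrist','w4'); cv2.imwrite('pics/w4.png',im[:,:,::-1])
E
```

```text
[ 0.49303438 -0.04033933  0.20438037] [0.00078231 0.00264862 0.00020246] [ 39.74393605  -0.14132594 -37.58146341] [-0.32267976 -0.6199443   2.19940276  0.28936058  0.72316253 -1.95232286]
```

View pics/w4.png

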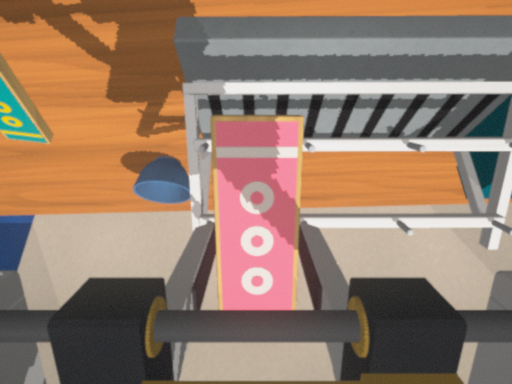

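```bash
python3 - <<'E'
from h import *
im,m=load('w4'); tp=np.array([.49303,-.04034,.20438]); fp=tp-SN*.017
for u,v in ((257,117),(214,117),(302,117)):
    o,d=ray(m,u,v); X=o+d*(((fp-o)@SN)/(d@SN)); print('foot rel tcp s,y mm',(X-tp)@SX*1000,(X-tp)@DY*1000)
E
```

```text
foot rel tcp s,y mm -74.85252125603833 1.2284185735149713
foot rel tcp s,y mm -74.84075274176962 -22.480820738594495
foot rel tcp s,y mm -74.86483458838667 26.035266465121758
```

>>> {"name": "send_rows", "arguments": {
  "rows": [
    [20, 0, -18, 0, 0, 0],
    [20, 0, -19, 0, 0, 0],
    [8, -1, -9, 0, 0, 0],
    [8, -1, -9, 0, 0, 0],
    [6, 0, -7, 0, 0, 0],
    [0, 0, 0, 0, 0, 0],
    [0, 0, 0, 0, 0, 0]
  ]
}}

```text
time: 6.85
tool_pos: [0.5559, -0.042, 0.1416]
ee_rot: [3.142, 0.875, 3.069]
wrist_force: [0.1, 0.0, -0.1]
width: 0.0517
finger_force: 30.0
```

```bash
cat >> h.py <<'E'
def sny():
    o=sensors.get_obs(); r=o['tool_pos']-RO; return np.round([r@SX*1e3,r@SN*1e3,r@DY*1e3],1), np.round([o['wrist_force']@SX,o['wrist_force']@SN],1)
E
python3 - <<'E'
from h import *
print(sny())
E
```

```text
(array([ 80.6,  36.1, -93.8]), array([-0. , -0.2]))
```

>>> {"name": "send_rows", "arguments": {
  "rows": [
    [0.8, 0, -0.6, 0, 0, 0],
    [0.8, 0, -0.6, 0, 0, 0],
    [-0.6, 0, -0.8, 0, 0, 0],
    [-0.6, 0, -0.8, 0, 0, 0],
    [-0.6, 0, -0.8, 0, 0, 0],
    [-0.6, 0, -0.8, 0, 0, 0],
    [0, 0, 0, 0, 0, 0]
  ]
}}

```text
time: 7.43
tool_pos: [0.5531, -0.0419, 0.1358]
ee_rot: [3.141, 0.874, 3.068]
wrist_force: [0.6, 0.1, -0.4]
width: 0.0512
finger_force: 30.0
```

```bash
python3 - <<'E'
from h import *
print(sny())
E
```

```text
(array([ 74.4,  34.5, -93.9]), array([ 0.1, -0.7]))
```

>>> {"name": "send_rows", "arguments": {
  "rows": [
    [0.8, 0, -0.6, 0, 0, 0],
    [0.8, 0, -0.6, 0, 0, 0],
    [-0.6, 0, -0.8, 0, 0, 0],
    [0, 0, 0, 0, 0, 0],
    [0, 0, 0, 0, 0, 0]
  ]
}}

```text
time: 7.85
tool_pos: [0.5546, -0.0419, 0.1343]
ee_rot: [3.141, 0.875, 3.068]
wrist_force: [1.0, -0.7, -0.2]
width: 0.0516
finger_force: 30.0
```

```bash
python3 - <<'E'
from h import *
print(sny())
E
```

```text
(array([ 74.2,  32.4, -93.8]), array([ 0.5, -1. ]))
```

>>> {"name": "send_rows", "arguments": {
  "rows": [
    [-0.6, 0, -0.8, 0, 0, 0],
    [-0.6, 0, -0.8, 0, 0, 0],
    [0.8, 0, -0.6, 0, 0, 0],
    [0, 0, 0, 0, 0, 0],
    [0, 0, 0, 0, 0, 0]
  ]
}}

```text
time: 8.27
tool_pos: [0.555, -0.0421, 0.1339]
ee_rot: [-3.141, 0.878, 3.068]
wrist_force: [-0.4, 1.0, 5.2]
width: 0.0518
finger_force: 30.0
```

```bash
python3 - <<'E'
from h import *
print(sny())
E
```

```text
(array([ 74.1,  31.7, -93.9]), array([3.7, 3.7]))
```

Contact on both the ledge and the bars (3.7 N each). Releasing and retracting.

>>> {"name": "send_rows", "arguments": {
  "rows": [
    [0, 0, 0, 0, 0, 0],
    [0, 0, 0, 0, 0, 0],
    [0, 0, 0, 0, 0, 0],
    [0, 0, 0, 0, 0, 0]
  ],
  "grip": 60
}}

```text
time: 8.6
tool_pos: [0.5532, -0.0417, 0.1304]
ee_rot: [3.141, 0.872, 3.068]
wrist_force: [0.0, 0.7, 0.4]
width: 0.0597
finger_force: 0.0
```

>>> {"name": "send_rows", "arguments": {
  "rows": [
    [-6, 0.5, 5, 0, 0, 0],
    [-15, 1, 13, 0, 0, 0],
    [-23, 2, 20, 0, 0, 0],
    [-23, 2, 20, 0, 0, 0],
    [-8, 0, 20, 0, 0, 0],
    [0, 0, 0, 0, 0, 0],
    [0, 0, 0, 0, 0, 0]
  ]
}}

```text
time: 9.18
tool_pos: [0.4792, -0.0367, 0.211]
ee_rot: [-3.14, 0.877, 3.069]
wrist_force: [0.2, -0.1, -0.3]
width: 0.0598
finger_force: 0.0
```

```bash
python3 - <<'E'
from h import *
o=sensors.get_obs();print(o['tool_pos'],sny())
im,m=snap('wrist','w5'); cv2.imwrite('pics/w5.png',im[:,:,::-1])
t,mt=snap('top','t5'); print(rects(t,mt,'teal',.016,200)); s,ms=snap('scene','s5'); print(rects(s,ms,'teal',.016,200)[:3])
E
```

```text
[ 0.47923322 -0.03669205  0.21100713] (array([ 84.4, 139.5, -94.2]), array([-0.1, -0.3]))
[([69.8, 40.9, 370.7, 181.4, -19.5], (174, 266, 90, 118)), ([573.0, -338.4, 140.1, 43.4, -17.7], (326, 153, 25, 43)), ([628.9, 316.0, 181.5, 181.2, -3.9], (112, 125, 58, 56))]
[([582.3, 276.7, 210.1, 208.0, -3.9], (256, 266, 103, 109)), ([571.0, -337.8, 140.3, 43.5, -18.0], (165, 164, 44, 18)), ([-786.4, -260.6, 1808.7, 758.0, 3.8], (308, 0, 204, 186))]
```

View pics/w5.png

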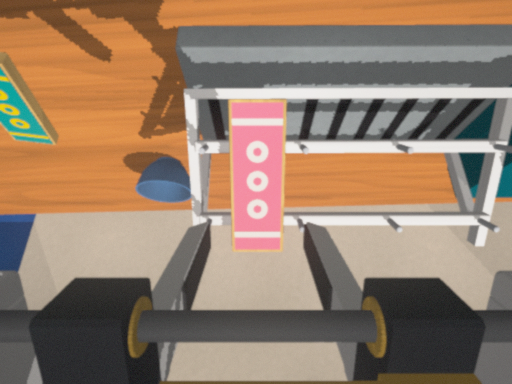

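Pink leans in the right bay, foot on the ledge at (258,100), face outwards. Teal has not moved. On to the teal board.

>>> {"name": "send_rows", "arguments": {
  "rows": [
    [0, -34, 3, 0.008, 0.109, 0],
    [0, -34, 3, 0.008, 0.109, 0],
    [0, -34, 3, 0.008, 0.109, 0],
    [0, -34, 3, 0.008, 0.109, 0],
    [10, -34, 0, 0.008, 0.109, 0],
    [10, -34, 0, 0.008, 0.109, 0],
    [10, -34, 0, 0.008, 0.109, 0],
    [10, -34, 0, 0.008, 0.109, 0]
  ],
  "grip": 76
}}

```text
time: 10.0
tool_pos: [0.5196, -0.3103, 0.2192]
ee_rot: [3.14, -0.007, 3.068]
wrist_force: [0.3, -0.5, 0.4]
width: 0.0759
finger_force: 0.0
```

>>> {"name": "send_rows", "arguments": {
  "rows": [
    [13, -14, -4, 0, 0, -0.04],
    [13, -14, -4, 0, 0, -0.04],
    [13, 0, -4, 0, 0, -0.04],
    [13, 0, -4, 0, 0, -0.04],
    [0, 0, -4, 0, 0, -0.04],
    [0, 0, -4, 0, 0, -0.037],
    [0, 0, 0, 0, 0, 0],
    [0, 0, 0, 0, 0, 0]
  ]
}}

```text
time: 10.67
tool_pos: [0.5708, -0.336, 0.1944]
ee_rot: [3.14, -0.005, 2.833]
wrist_force: [0.3, -0.1, -0.2]
width: 0.0755
finger_force: 0.0
```

```bash
python3 - <<'E'
from h import *
o=sensors.get_obs();print(o['time'],o['tool_pos'],o['ee_rot'])
im,m=snap('wrist','w6')
for c in ('pink','teal'): print(c,rects(im,m,c,.016,800))
E
```

```text
10.6667 [ 0.57083819 -0.33595734  0.19436537] [ 3.13995    -0.00472428  2.8326219 ]
pink []
teal [([572.6, -335.4, 141.5, 44.6, -18.0], (237, 117, 41, 122))]
```

>>> {"name": "send_rows", "arguments": {
  "rows": [
    [1.5, 0, -30, 0, 0, 0],
    [0, 0, -38, 0, 0, 0],
    [0, 0, -38, 0, 0, 0],
    [0, 0, -33, 0, 0, 0],
    [0, 0, -18, 0, 0, 0],
    [0, 0, -8, 0, 0, 0],
    [0, 0, 0, 0, 0, 0]
  ]
}}

```text
time: 11.3
tool_pos: [0.571, -0.3354, 0.0297]
ee_rot: [3.14, -0.005, 2.832]
wrist_force: [-0.1, 0.8, -0.2]
width: 0.0759
finger_force: 0.0
```

>>> {"name": "send_rows", "arguments": {
  "rows": [
    [0, 0, 0, 0, 0, 0],
    [0, 0, 0, 0, 0, 0],
    [0, 0, 0, 0, 0, 0],
    [0, 0, 0, 0, 0, 0],
    [0, 0, 0, 0, 0, 0],
    [0, 0, 0, 0, 0, 0]
  ],
  "grip": 40
}}

```text
time: 11.8
tool_pos: [0.5735, -0.337, 0.035]
ee_rot: [-3.141, 0.004, 2.831]
wrist_force: [0.8, 0.6, 5.5]
width: 0.0514
finger_force: 30.0
```

>>> {"name": "send_rows", "arguments": {
  "rows": [
    [0, 0, 15, 0, 0, 0],
    [0, 0, 30, 0, 0, 0],
    [0, 0, 38, 0, 0, 0],
    [0, 0, 38, 0, 0, 0.047],
    [-10, 20, 30, 0, 0, 0.047],
    [-20, 30, 10, 0, 0, 0.047],
    [-20, 34, 10, 0, 0, 0.047],
    [-20, 34, 10, 0, 0, 0.048]
  ]
}}

```text
time: 12.47
tool_pos: [0.5015, -0.2174, 0.2142]
ee_rot: [3.141, 0.0, 3.069]
wrist_force: [0.1, 0.8, -1.1]
width: 0.0515
finger_force: 30.0
```

>>> {"name": "send_rows", "arguments": {
  "rows": [
    [-10, 37, 0, 0, 0, 0],
    [0, 38, 0, 0, 0, 0],
    [0, 38, 0, 0, 0, 0],
    [0, 38, 0, 0, 0, 0],
    [0, 38, 0, 0, 0, 0],
    [0, 38, 0, 0, 0, 0],
    [0, 30, 0, 0, 0, 0],
    [0, 16, 0, 0, 0, 0]
  ]
}}

```text
time: 13.13
tool_pos: [0.4916, 0.058, 0.2136]
ee_rot: [3.14, -0.0, 3.071]
wrist_force: [-0.2, -0.3, -1.3]
width: 0.0514
finger_force: 30.0
```

>>> {"name": "send_rows", "arguments": {
  "rows": [
    [0, 0, 0, -0.008, -0.109, 0],
    [0, 0, 0, -0.008, -0.109, 0],
    [0, 0, 0, -0.008, -0.109, 0],
    [0, 0, 0, -0.008, -0.109, 0],
    [0, 0, 0, -0.008, -0.109, 0],
    [0, 0, 0, -0.008, -0.109, 0],
    [0, 0, 0, -0.008, -0.109, 0],
    [0, 0, 0, -0.008, -0.109, 0]
  ]
}}

```text
time: 13.8
tool_pos: [0.4919, 0.0547, 0.2142]
ee_rot: [3.14, 0.88, 3.066]
wrist_force: [0.4, -1.0, -0.5]
width: 0.0514
finger_force: 30.0
```

>>> {"name": "send_rows", "arguments": {
  "rows": [
    [0, 0, 0, 0, 0, 0],
    [0, 0, 0, 0, 0, 0],
    [0, 0, 0, 0, 0, 0]
  ]
}}

```text
time: 14.05
tool_pos: [0.4934, 0.0547, 0.2159]
ee_rot: [3.14, 0.876, 3.066]
wrist_force: [0.4, 0.5, 0.2]
width: 0.0514
finger_force: 30.0
```

```bash
python3 - <<'E'
from h import *
o=sensors.get_obs();tp=o['tool_pos'];print(tp,sny(),turn_err(),(tcp_target(.085,.07,0)-tp)*1000)
im,m=snap('wrist','w7'); fp=tp-SN*.019
hsv=cv2.cvtColor(im,cv2.COLOR_RGB2HSV); mask=cv2.inRange(hsv,*COL['teal']); mask=cv2.morphologyEx(mask,cv2.MORPH_CLOSE,np.ones((11,11)))
for c in cv2.findContours(mask,cv2.RETR_EXTERNAL,cv2.CHAIN_APPROX_NONE)[0]:
    if cv2.contourArea(c)<1500: continue
    P=[]
    for u,v in c[:,0]:
        q,d=ray(m,u,v); X=q+d*(((fp-q)@SN)/(d@SN)); P.append([(X-tp)@SX*1000,(X-tp)@DY*1000])
    P=np.array(P); print(cv2.boundingRect(c),P.min(0),P.max(0))
E
```

```text
[0.4933559  0.05467719 0.2158607 ] (array([ 92.8, 137. ,  -2. ]), array([ 0.4, -0.1])) [-0.00097962  0.00292035  0.00041504] [ 46.32519557  -1.41163712 -49.06178655]
(218, 158, 79, 153) [-51.69529058 -21.7207537 ] [52.19309159 24.06493422]
(217, 122, 81, 24) [-72.05762496 -21.43519046] [-59.15607262  24.20094768]
(412, 13, 100, 178) [-126.12318642   89.87348196] [-32.20947082 149.37262876]
```

>>> {"name": "send_rows", "arguments": {
  "rows": [
    [20, 0, -20, 0, 0, 0],
    [20, -1, -20, 0, 0, 0],
    [8, 0, -11, 0, 0, 0],
    [8, -1, -9, 0, 0, 0],
    [8, -1, -8, 0, 0, 0],
    [4, 0, -4, 0, 0, 0],
    [0, 0, 0, 0, 0, 0],
    [0, 0, 0, 0, 0, 0]
  ]
}}

```text
time: 14.77
tool_pos: [0.5617, 0.0515, 0.1429]
ee_rot: [3.14, 0.875, 3.066]
wrist_force: [0.2, -0.5, -1.3]
width: 0.0516
finger_force: 30.0
```

```bash
python3 - <<'E'
from h import *
print(sny())
E
```

```text
(array([80.9, 37.7, -0.2]), array([-0.8, -1. ]))
```

>>> {"name": "send_rows", "arguments": {
  "rows": [
    [0.8, 0, -0.6, 0, 0, 0],
    [0.8, 0, -0.6, 0, 0, 0],
    [0.8, 0, -0.6, 0, 0, 0],
    [-0.6, 0, -0.8, 0, 0, 0],
    [-0.6, 0, -0.8, 0, 0, 0],
    [-0.6, 0, -0.8, 0, 0, 0],
    [-0.6, 0, -0.8, 0, 0, 0],
    [0, 0, 0, 0, 0, 0]
  ]
}}

```text
time: 15.43
tool_pos: [0.5601, 0.0517, 0.1363]
ee_rot: [3.14, 0.874, 3.067]
wrist_force: [-0.3, 0.7, -1.1]
width: 0.0515
finger_force: 30.0
```

```bash
python3 - <<'E'
from h import *
print(sny())
E
```

```text
(array([74.8, 34.7, -0.1]), array([-1.1, -0.5]))
```

>>> {"name": "send_rows", "arguments": {
  "rows": [
    [0.8, 0, -0.6, 0, 0, 0],
    [0.8, 0, -0.6, 0, 0, 0],
    [-0.6, 0, -0.8, 0, 0, 0],
    [0, 0, 0, 0, 0, 0],
    [0, 0, 0, 0, 0, 0]
  ]
}}

```text
time: 15.85
tool_pos: [0.5609, 0.0517, 0.1361]
ee_rot: [3.141, 0.875, 3.067]
wrist_force: [-21.9, -0.7, 13.0]
width: 0.0514
finger_force: 30.0
```

```bash
python3 - <<'E'
from h import *
print(sny())
E
```

```text
(array([75.2, 34. , -0. ]), array([-4. , 25.1]))
```

Firm bar contact, about 25 N. I'll ease off, then release and retract.

>>> {"name": "send_rows", "arguments": {
  "rows": [
    [-0.8, 0, 0.6, 0, 0, 0],
    [-0.6, 0, -0.8, 0, 0, 0],
    [0, 0, 0, 0, 0, 0]
  ]
}}

```text
time: 16.1
tool_pos: [0.5604, 0.0518, 0.1357]
ee_rot: [3.14, 0.876, 3.067]
wrist_force: [-7.6, 1.0, 5.5]
width: 0.0514
finger_force: 30.0
```

>>> {"name": "send_rows", "arguments": {
  "rows": [
    [0, 0, 0, 0, 0, 0],
    [0, 0, 0, 0, 0, 0],
    [0, 0, 0, 0, 0, 0],
    [0, 0, 0, 0, 0, 0]
  ],
  "grip": 60
}}

```text
time: 16.43
tool_pos: [0.5601, 0.0516, 0.1342]
ee_rot: [3.14, 0.874, 3.067]
wrist_force: [0.2, -0.9, -0.1]
width: 0.0602
finger_force: 0.0
```

>>> {"name": "send_rows", "arguments": {
  "rows": [
    [-6, 0.5, 5, 0, 0, 0],
    [-15, 1, 13, 0, 0, 0],
    [-23, 2, 20, 0, 0, 0],
    [-23, 2, 20, 0, 0, 0],
    [-8, 0, 25, 0, 0, 0],
    [0, 0, 25, 0, 0, 0],
    [0, 0, 0, 0, 0, 0]
  ]
}}

```text
time: 17.02
tool_pos: [0.4867, 0.0576, 0.2517]
ee_rot: [3.137, 0.889, 3.065]
wrist_force: [1.0, -0.3, 0.9]
width: 0.0602
finger_force: 0.0
```

```bash
python3 - <<'E'
from h import *
o=sensors.get_obs();print(o['tool_pos'],sny())
im,m=snap('wrist','w8'); s,ms=snap('scene','s8')
c=np.vstack([im,cv2.resize(s[150:340,180:400],(512,216*2),interpolation=cv2.INTER_CUBIC)])
c=np.hstack([im[:,80:400],cv2.resize(s[180:372,200:370],(340,384),interpolation=cv2.INTER_CUBIC)])
cv2.imwrite('pics/w8.png',c[:,:,::-1])
E
```

```text
[0.48665325 0.05758499 0.25169859] (array([115.8, 165.3,   0.4]), array([ 1.3, -0.2]))
```

View pics/w8.png

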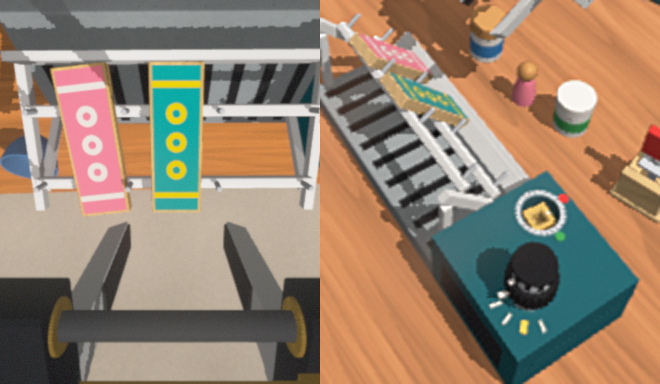

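Teal stands straight in the middle bay. Pink in the right bay has been nudged: its top leans towards teal, from (85,70) to (105,210). I'll measure it and straighten it by re-gripping.

```bash
cat >> h.py <<'E'
def slope_rect(im,m,col,n=.016,amin=800):
    hsv=cv2.cvtColor(im,cv2.COLOR_RGB2HSV); mask=cv2.inRange(hsv,*COL[col]); mask=cv2.morphologyEx(mask,cv2.MORPH_CLOSE,np.ones((17,17))); out=[]
    for c in cv2.findContours(mask,cv2.RETR_EXTERNAL,cv2.CHAIN_APPROX_NONE)[0]:
        if cv2.contourArea(c)<amin: continue
        P=[]
        for u,v in c[:,0]:
            q,d=ray(m,u,v); X=q+d*(((RO+SN*n-q)@SN)/(d@SN)); P.append([(X-RO)@SX*1000,(X-RO)@DY*1000])
        out.append(np.round(np.hstack([*cv2.minAreaRect(np.array(P,np.float32))]),1).tolist())
    return out
E
python3 - <<'E'
from h import *
im,m=load('w8')
for c in ('pink','teal'): print(c,slope_rect(im,m,c))
im,m=load('w5'); print('before',slope_rect(im,m,'pink'))
E
```

```text
pink [[75.4, -82.7, 142.6, 44.9, 6.5]]
teal [[72.6, 1.3, 45.0, 141.5, 89.9], [23.1, 187.4, 134.1, 147.7, 89.9]]
before [[73.2, -92.9, 141.4, 44.8, 0.1]]
```

>>> {"name": "send_rows", "arguments": {
  "rows": [
    [-1, -22, 0, 0, 0, 0],
    [0, -30, -5, 0, 0, 0],
    [5, -30, -15, 0, 0, 0],
    [8, -8, -18, 0, 0, 0],
    [7, 0, -17, 0, 0, 0],
    [0, 0, 0, 0, 0, 0],
    [0, 0, 0, 0, 0, 0]
  ],
  "grip": 76
}}

```text
time: 17.7
tool_pos: [0.5027, -0.0328, 0.1836]
ee_rot: [3.138, 0.868, 3.064]
wrist_force: [0.8, -0.7, -0.0]
width: 0.0759
finger_force: 0.0
```

```bash
python3 - <<'E'
from h import *
print(sny(),turn_err(),(tcp_target(.084,.034,-.088)-sensors.get_obs()['tool_pos'])*1000)
im,m=snap('wrist','w9'); print(slope_rect(im,m,'pink'))
E
```

```text
(array([ 78.3, 104.2, -88.5]), array([ 0.5, -0.6])) [-0.00277663 -0.00483549  0.00104643] [ 57.3515893   -3.70499868 -40.7194187 ]
[[75.5, -82.9, 142.8, 44.9, 6.3]]
```

>>> {"name": "send_rows", "arguments": {
  "rows": [
    [14, -1, -8, 0, -0.005, 0],
    [15, -1, -10, 0, 0, 0],
    [14, -1, -11, 0, 0, 0],
    [9, -1, -7, 0, 0, 0],
    [5, 0, -4, 0, 0, 0],
    [0, 0, 0, 0, 0, 0],
    [0, 0, 0, 0, 0, 0]
  ]
}}

```text
time: 18.33
tool_pos: [0.5612, -0.0362, 0.1482]
ee_rot: [3.14, 0.88, 3.068]
wrist_force: [-1.3, -1.0, -0.1]
width: 0.0761
finger_force: 0.0
```

>>> {"name": "send_rows", "arguments": {
  "rows": [
    [0, 0, 0, 0, 0, 0],
    [0, 0, 0, 0, 0, 0],
    [0, 0, 0, 0, 0, 0],
    [0, 0, 0, 0, 0, 0],
    [0, 0, 0, 0, 0, 0],
    [0, 0, 0, 0, 0, 0]
  ],
  "grip": 40
}}

```text
time: 18.83
tool_pos: [0.5611, -0.0369, 0.1483]
ee_rot: [3.14, 0.88, 3.066]
wrist_force: [-5.5, 1.1, 4.2]
width: 0.0515
finger_force: 29.8
```

```bash
python3 - <<'E'
from h import *
print(sny(),turn_err())
im,m=snap('wrist','w10'); print(slope_rect(im,m,'pink'))
E
```

```text
(array([ 88.8,  36.7, -88.4]), array([-0.4,  7. ])) [-0.00064108  0.00779288  0.00053391]
[[73.1, -87.9, 141.0, 45.2, 2.5]]
```

>>> {"name": "send_rows", "arguments": {
  "rows": [
    [-1.5, 0, 1.3, 0, 0, 0],
    [-1.5, 0, 1.3, 0, 0, 0],
    [-0.8, 0, 0.6, 0, 0, 0],
    [1.3, 0, 1.5, 0, 0, 0],
    [1.3, 0, 1.5, 0, 0, 0],
    [0, -3, 0, 0, 0, 0],
    [0, -2, 0, 0, 0, 0],
    [0, 0, 0, 0, 0, 0]
  ]
}}

```text
time: 19.55
tool_pos: [0.5597, -0.0422, 0.1533]
ee_rot: [3.139, 0.879, 3.066]
wrist_force: [-0.1, -0.1, -1.5]
width: 0.0512
finger_force: 29.8
```

```bash
python3 - <<'E'
from h import *
print(sny(),turn_err())
im,m=snap('wrist','w11'); print(slope_rect(im,m,'pink',.02))
cv2.imwrite('pics/w11.png',im[:,:,::-1])
E
```

```text
(array([ 92. ,  40.7, -93.8]), array([-1.2, -0.9])) [-0.00090976  0.00597859  0.00083996]
[[76.3, -93.3, 140.9, 45.1, 2.5]]
```

View pics/w11.png

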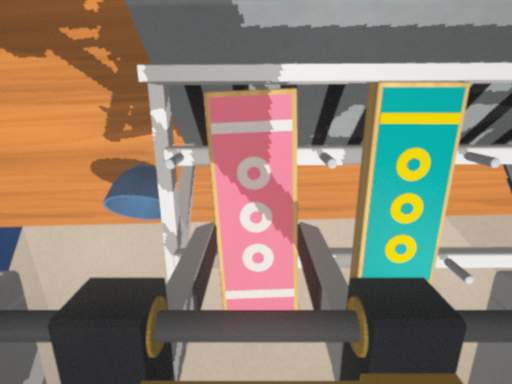

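The board is held 2.5° askew in the grip, so I'll turn the tool about the slope normal and set it down again.

>>> {"name": "send_rows", "arguments": {
  "rows": [
    [0, 0, 0, 0.017, -0.001, -0.014],
    [0, 0, 0, 0.017, -0.001, -0.014],
    [0.8, 0, -0.6, 0, 0, 0],
    [0.8, 0, -0.6, 0, 0, 0],
    [0.8, 0, -0.6, 0, 0, 0],
    [-0.6, 0, -0.8, 0, 0, 0],
    [-0.6, 0, -0.8, 0, 0, 0],
    [0, 0, 0, 0, 0, 0]
  ]
}}

```text
time: 20.27
tool_pos: [0.5608, -0.0417, 0.1499]
ee_rot: [3.086, 0.877, 2.997]
wrist_force: [0.1, 0.3, -0.6]
width: 0.051
finger_force: 29.8
```

```bash
python3 - <<'E'
from h import *
print(sny(),turn_err())
im,m=snap('wrist','w12'); print(slope_rect(im,m,'pink',.017),slope_rect(im,m,'teal',.016))
E
```

```text
(array([ 90.1,  37.7, -93.2]), array([-0.4, -0.5])) [-0.03488971  0.00814238  0.02843824]
[[74.3, -92.1, 140.8, 45.1, 0.0]] [[63.3, 1.1, 45.7, 123.7, 89.9]]
```

>>> {"name": "send_rows", "arguments": {
  "rows": [
    [0.8, 0, -0.6, 0, 0, 0],
    [-0.6, 0, -0.8, 0, 0, 0],
    [0, 0, 0, 0, 0, 0],
    [0, 0, 0, 0, 0, 0]
  ]
}}

```text
time: 20.65
tool_pos: [0.5613, -0.0419, 0.149]
ee_rot: [3.086, 0.878, 2.997]
wrist_force: [-0.3, -0.5, 0.0]
width: 0.0514
finger_force: 29.8
```

```bash
python3 - <<'E'
from h import *
print(sny(),turn_err())
E
```

```text
(array([ 89.7,  36.7, -93.3]), array([-0.2,  0.2])) [-0.03460793  0.00902576  0.02857851]
```

>>> {"name": "send_rows", "arguments": {
  "rows": [
    [0.8, 0, -0.6, 0, 0, 0],
    [-0.6, 0, -0.8, 0, 0, 0],
    [0, 0, 0, 0, 0, 0]
  ]
}}

```text
time: 20.9
tool_pos: [0.5614, -0.0419, 0.1489]
ee_rot: [3.087, 0.879, 2.998]
wrist_force: [-13.5, 0.1, 8.2]
width: 0.051
finger_force: 29.8
```

>>> {"name": "send_rows", "arguments": {
  "rows": [
    [0, 0, 0, 0, 0, 0],
    [0, 0, 0, 0, 0, 0],
    [0, 0, 0, 0, 0, 0],
    [0, 0, 0, 0, 0, 0]
  ],
  "grip": 64
}}

```text
time: 21.23
tool_pos: [0.5615, -0.0419, 0.1475]
ee_rot: [3.086, 0.878, 2.997]
wrist_force: [0.4, 0.4, 0.3]
width: 0.0638
finger_force: 0.0
```

>>> {"name": "send_rows", "arguments": {
  "rows": [
    [-6, 0.5, 5, 0, 0, 0],
    [-15, 1, 13, 0, 0, 0],
    [-23, 2, 20, 0, 0, 0],
    [-23, 2, 20, 0, 0, 0],
    [-5, 0, 30, 0, 0, 0],
    [0, 0, 30, 0, 0, 0],
    [0, 0, 0, 0, 0, 0]
  ]
}}

```text
time: 21.82
tool_pos: [0.4911, -0.0371, 0.2761]
ee_rot: [3.09, 0.894, 2.999]
wrist_force: [1.5, -0.6, 1.5]
width: 0.0639
finger_force: 0.0
```

```bash
python3 - <<'E'
from h import *
o=sensors.get_obs();print(sny(),o['tool_pos'],o['ee_rot'],turn_err())
im,m=snap('wrist','w13'); print(slope_rect(im,m,'pink'),slope_rect(im,m,'teal'))
E
```

```text
(array([141.9, 172.3, -93.7]), array([ 2.1, -0.2])) [ 0.49110164 -0.03714363  0.27611316] [3.08981042 0.89384123 2.99878876] [-0.03038545  0.02459475  0.02927663]
[[73.2, -92.1, 142.5, 44.8, 0.1]] [[65.6, 152.7, 75.7, 26.2, 0.5], [61.0, 107.9, 80.6, 25.1, 0.8], [73.0, 1.2, 142.8, 45.3, 0.0]]
```

Both boards now read straight (pink 0.1°, teal 0.0°). Now to the vent ring.

>>> {"name": "send_rows", "arguments": {
  "rows": [
    [0, 25, 4, 0.004, 0.112, 0.0037],
    [0, 38, 4, 0.004, 0.112, 0.0037],
    [0, 38, 4, 0.004, 0.112, 0.0037],
    [0, 38, 4, 0.004, 0.112, 0.0037],
    [0, 38, 4, 0.004, 0.112, 0.0037],
    [10, 38, 8, 0.004, 0.112, 0.0037],
    [10, 38, 8, 0.004, 0.112, 0.0037],
    [10, 38, 8, 0.004, 0.112, 0.0037]
  ],
  "grip": 90
}}

```text
time: 22.53
tool_pos: [0.519, 0.2571, 0.3092]
ee_rot: [-3.123, -0.023, 3.064]
wrist_force: [0.5, 0.1, 1.8]
width: 0.0898
finger_force: 0.0
```

>>> {"name": "send_rows", "arguments": {
  "rows": [
    [20, 25, 0, 0, 0, 0],
    [20, 20, 0, 0, 0, 0],
    [25, 16, 0, 0, 0, 0],
    [25, 0, 0, 0, 0, 0],
    [10, 0, 0, 0, 0, 0],
    [0, 0, 0, 0, 0, 0],
    [0, 0, 0, 0, 0, 0]
  ]
}}

```text
time: 23.12
tool_pos: [0.6194, 0.3156, 0.3069]
ee_rot: [-3.123, -0.021, 3.062]
wrist_force: [-0.0, 0.3, 0.2]
width: 0.0899
finger_force: 0.0
```

```bash
python3 - <<'E'
from h import *
o=sensors.get_obs();print(o['time'],o['tool_pos'],o['ee_rot'],o['joint_positions'])
im,m=snap('wrist','w14'); s,_=snap('scene','s14')
a=cv2.resize(im,(512,384)); b=cv2.resize(s[270:350,265:345],(288,288),interpolation=cv2.INTER_CUBIC); c=np.zeros((384,800,3),np.uint8); c[:,:512]=a; c[:288,512:]=b
cv2.imwrite('pics/w14.png',c[:,:,::-1])
E
```

```text
23.1167 [0.61935483 0.31555401 0.30687758] [-3.12253941 -0.02086416  3.06220648] [ 0.39320304  0.45625949  0.76468215 -0.00803356  1.94788906 -1.10126228]
```

View pics/w14.png

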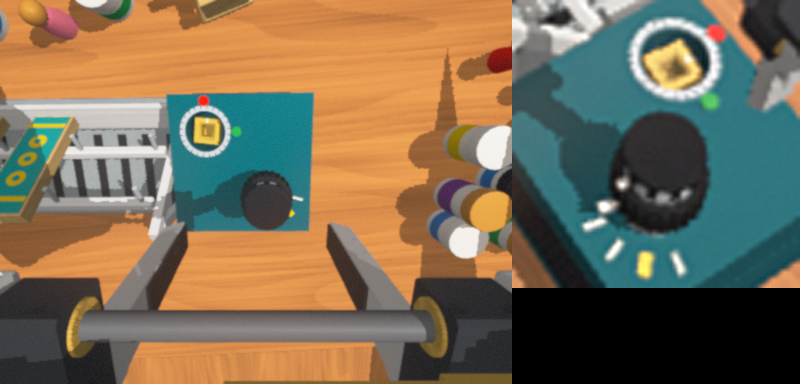

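The ring's pointer sits at the first white mark, at (605,210) in the right crop, with yellow the third mark. So the setting is 0 and it needs +1.0 rad anticlockwise. I'll locate the cap axis from two views.

```bash
python3 - <<'E'
from h import *
import itertools
P=[]
for nm,box in (('w14',(225,160,310,240)),('w1',(265,195,345,268)),('top0',(112,122,150,150))):
    im,m=load(nm); g=im.max(2); u0,v0,u1,v1=box
    mask=(g[v0:v1,u0:u1]<50).astype(np.uint8); mask=cv2.morphologyEx(mask,cv2.MORPH_OPEN,np.ones((3,3)))
    n,l,st,c=cv2.connectedComponentsWithStats(mask); i=1+np.argmax(st[1:,4]); x,y,w,h,a=st[i]; print(nm,x+u0,y+v0,w,h,a)
    ys,xs=np.nonzero(l==i); P.append((m,xs+u0,ys+v0))
# fit axis (x,y): silhouette of cylinder stack: cap r25 z.172(.146-.172), ring r28 .118-.146
from scipy.optimize import minimize
def sil(m,x,y,shape=(384,512)):
    a=np.linspace(0,2*np.pi,40); M=np.zeros(shape,np.uint8)
    pts=np.array([proj(m,[x+r*np.cos(t),y+r*np.sin(t),z]) for r,z in ((.025,.172),(.028,.146),(.028,.118)) for t in a],np.float32)
    cv2.fillConvexPoly(M,np.round(cv2.convexHull(pts)*16).astype(int),1,shift=4); return M
for m,xs,ys in P:
    M0=np.zeros((384,512),np.uint8); M0[ys,xs]=1
    best=max(((2*(M0&S).sum()/(M0.sum()+S.sum()),x,y) for x in np.arange(.622,.650,.001) for y in np.arange(.308,.332,.001) for S in [sil(m,x,y)]),key=lambda t:t[0]); print(best)
E
```

```text
w14 243 179 13 13 94
w1 279 206 29 29 264
top0 119 127 31 23 531
(np.float64(0.07183798242262132), np.float64(0.622), np.float64(0.315))
(np.float64(0.20722135007849293), np.float64(0.623), np.float64(0.31))
(np.float64(0.8310308182784272), np.float64(0.634), np.float64(0.314))
```

```bash
python3 - <<'E'
from h import *
def sil(m,x,y):
    a=np.linspace(0,2*np.pi,40); M=np.zeros((384,512),np.uint8)
    pts=np.array([proj(m,[x+r*np.cos(t),y+r*np.sin(t),z]) for r,z in ((.025,.172),(.028,.146),(.028,.118)) for t in a],np.float32)
    cv2.fillConvexPoly(M,np.round(cv2.convexHull(pts)*16).astype(int),1,shift=4); return M
for nm,box in (('w14',(225,160,310,240)),('w1',(265,195,345,268)),('w2',(425,205,512,275)),('top0',(112,122,150,150))):
    im,m=load(nm); im=im.astype(int); u0,v0,u1,v1=box; M0=np.zeros((384,512),np.uint8)
    q=im[v0:v1,u0:u1]; M0[v0:v1,u0:u1]=((q.max(2)-q.min(2)<22)&(q.max(2)<120))
    M0=cv2.morphologyEx(M0,cv2.MORPH_CLOSE,np.ones((7,7))); M0=cv2.morphologyEx(M0,cv2.MORPH_OPEN,np.ones((5,5)))
    print(nm,M0.sum(),max(((2*(M0&S).sum()/(M0.sum()+S.sum()),x,y) for x in np.arange(.622,.650,.001) for y in np.arange(.306,.332,.001) for S in [sil(m,x,y)]),key=lambda t:t[0]))
_,m=load('w14')
print('corners',[np.round(atz(m,u,v,.1)*1000,1) for u,v in ((166,94),(313,93),(310,231),(174,232))],'socket',atz(m,207,131,.09))
E
```

```text
w14 2393 (np.float64(0.9654335961188599), np.float64(0.636), np.float64(0.322))
w1 2649 (np.float64(0.8630054315027158), np.float64(0.636), np.float64(0.323))
w2 2972 (np.float64(0.9573180703188879), np.float64(0.635), np.float64(0.319))
top0 430 (np.float64(0.9417360285374554), np.float64(0.637), np.float64(0.319))
corners [array([514.4, 216.1, 100. ]), array([526.8, 384.5, 100. ]), array([695.6, 375.4, 100. ]), array([684.5, 199.6, 100. ])] socket [0.56017952 0.25638257 0.09      ]
```

```bash
cat >> h.py <<'E'
def to(rpy):
    o=sensors.get_obs(); R=Ro.from_euler('xyz',o['ee_rot']); return np.round((Ro.from_euler('xyz',rpy)*R.inv()).as_rotvec(),4)
E
python3 - <<'E'
from h import *
print(to([np.pi,0,3.062]),(np.array([.636,.321,.142])-sensors.get_obs()['tool_pos'])*1000)
E
```

```text
[ 0.0161 -0.0194 -0.0009] [  17.36540788    5.37565231 -167.13532514]
```

>>> {"name": "send_rows", "arguments": {
  "rows": [
    [4, 1, 0, 0.016, -0.019, 0],
    [4, 1, 0, 0, 0, -0.11],
    [5, 1, 0, 0, 0, -0.11],
    [4, 2, 0, 0, 0, -0.11],
    [0, 0, -20, 0, 0, -0.11],
    [0, 0, -25, 0, 0, -0.11],
    [0, 0, 0, 0, 0, 0],
    [0, 0, 0, 0, 0, 0]
  ]
}}

```text
time: 23.88
tool_pos: [0.6348, 0.3203, 0.2631]
ee_rot: [-3.138, -0.001, 2.516]
wrist_force: [-0.1, -0.4, 0.9]
width: 0.0898
finger_force: 0.0
```

```bash
python3 - <<'E'
from h import *
o=sensors.get_obs();print(o['tool_pos'],o['ee_rot'],to([np.pi,0,2.512]),(np.array([.636,.321,.142])-o['tool_pos'])*1000)
E
```

```text
[0.63481023 0.32030019 0.26306038] [-3.13816758e+00 -1.48158313e-03  2.51575547e+00] [ 0.0019 -0.0032 -0.0038] [   1.18977128    0.69981313 -121.06038082]
```

>>> {"name": "send_rows", "arguments": {
  "rows": [
    [1, 1, -25, 0, 0, 0],
    [0, 0, -35, 0, 0, 0],
    [0, 0, -30, 0, 0, 0],
    [0, 0, -20, 0, 0, 0],
    [0, 0, -10, 0, 0, 0],
    [0, 0, 0, 0, 0, 0]
  ]
}}

```text
time: 24.38
tool_pos: [0.6366, 0.3214, 0.1432]
ee_rot: [-3.139, -0.001, 2.514]
wrist_force: [-0.7, -0.4, -0.1]
width: 0.0896
finger_force: 0.0
```

>>> {"name": "send_rows", "arguments": {
  "rows": [
    [0, 0, 0, 0, 0, 0],
    [0, 0, 0, 0, 0, 0],
    [0, 0, 0, 0, 0, 0],
    [0, 0, 0, 0, 0, 0],
    [0, 0, 0, 0, 0, 0],
    [0, 0, 0, 0, 0, 0],
    [0, 0, 0, 0, 0, 0]
  ],
  "grip": 45
}}

```text
time: 24.97
tool_pos: [0.6374, 0.3211, 0.1458]
ee_rot: [-3.141, 0.002, 2.512]
wrist_force: [-2.0, -2.3, 4.1]
width: 0.0555
finger_force: 30.0
```

>>> {"name": "send_rows", "arguments": {
  "rows": [
    [0, 0, 0, 0, 0, 0.1],
    [0, 0, 0, 0, 0, 0.1],
    [0, 0, 0, 0, 0, 0.1],
    [0, 0, 0, 0, 0, 0.1],
    [0, 0, 0, 0, 0, 0.1],
    [0, 0, 0, 0, 0, 0.1],
    [0, 0, 0, 0, 0, 0.1],
    [0, 0, 0, 0, 0, 0.1]
  ]
}}

```text
time: 25.63
tool_pos: [0.6375, 0.3216, 0.1457]
ee_rot: [3.141, 0.002, -2.966]
wrist_force: [-1.5, -1.0, 4.8]
width: 0.0557
finger_force: 30.0
```

>>> {"name": "send_rows", "arguments": {
  "rows": [
    [0, 0, 0, 0, 0, 0.1],
    [0, 0, 0, 0, 0, 0.1],
    [0, 0, 0, 0, 0, 0.03],
    [0, 0, 0, 0, 0, 0],
    [0, 0, 0, 0, 0, 0],
    [0, 0, 0, 0, 0, 0]
  ]
}}

```text
time: 26.13
tool_pos: [0.6375, 0.3218, 0.1457]
ee_rot: [3.141, 0.002, -2.742]
wrist_force: [-3.1, -1.8, 5.2]
width: 0.0556
finger_force: 30.0
```

```bash
python3 - <<'E'
from h import *
o=sensors.get_obs();print(o['tool_pos'],o['ee_rot'],o['wrist_torque'],o['wrist_force'])
E
```

```text
[0.63746147 0.32177948 0.14570895] [ 3.14127136e+00  1.85926493e-03 -2.74151033e+00] [-0.2513898   0.38405383  0.05188328] [-3.06394766 -1.79795366  5.18447537]
```

>>> {"name": "send_rows", "arguments": {
  "rows": [
    [0, 0, 0, 0, 0, 0],
    [0, 0, 0, 0, 0, 0],
    [0, 0, 0, 0, 0, 0],
    [0, 0, 0, 0, 0, 0],
    [0, 0, 0, 0, 0, 0]
  ],
  "grip": 90
}}

```text
time: 26.55
tool_pos: [0.6374, 0.3216, 0.1437]
ee_rot: [3.141, 0.0, -2.741]
wrist_force: [-1.1, -0.0, -0.5]
width: 0.0852
finger_force: 0.0
```

>>> {"name": "send_rows", "arguments": {
  "rows": [
    [0, 0, 15, 0, 0, 0],
    [0, 0, 35, 0, 0, 0],
    [0, 0, 38, 0, 0, 0],
    [-20, -5, 30, 0, 0, -0.1],
    [-35, -5, 0, 0, 0, -0.1],
    [-36, -5, 0, 0, 0, -0.1],
    [-36, -5, 0, 0, 0, -0.1],
    [0, 0, 0, 0, 0, 0]
  ]
}}

```text
time: 27.22
tool_pos: [0.504, 0.3009, 0.2619]
ee_rot: [-3.141, -0.005, -3.141]
wrist_force: [-0.2, -0.6, -1.2]
width: 0.09
finger_force: 0.0
```

```bash
python3 - <<'E'
from h import *
o=sensors.get_obs();print(o['time'],o['tool_pos'],o['ee_rot'])
im,m=snap('wrist','w15'); s,_=snap('scene','s15')
# marks in world, image scene crop
b=cv2.resize(s[270:350,265:345],(400,400),interpolation=cv2.INTER_CUBIC); a=cv2.resize(im[100:300,180:380],(400,400),interpolation=cv2.INTER_CUBIC)
cv2.imwrite('pics/w15.png',np.hstack([a,b])[:,:,::-1])
E
```

```text
27.2167 [0.50402106 0.30091868 0.26185739] [-3.14057617 -0.00461406 -3.14102991]
```

View pics/w15.png

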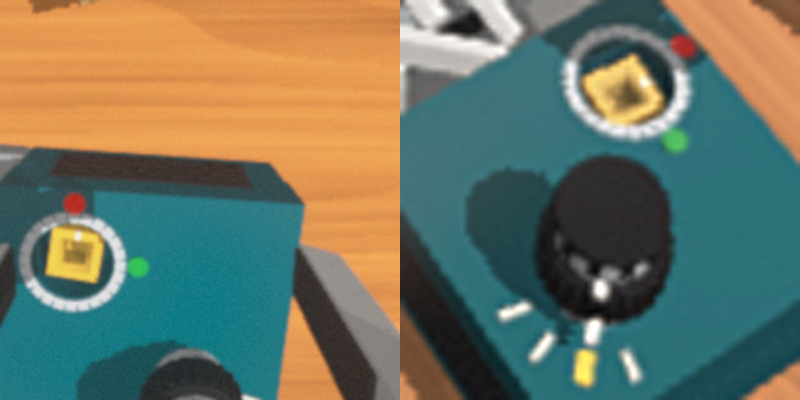

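The pointer is at the yellow mark. Now the key, hovering over its stand first.

>>> {"name": "send_rows", "arguments": {
  "rows": [
    [-20, -4, 8, 0, 0, 0],
    [-30, -6, 8, 0, 0, 0],
    [-30, -6, 8, 0, 0, 0],
    [-30, -6, 8, 0, 0, 0],
    [-24, -5, 8, 0, 0, 0],
    [0, 0, 0, 0, 0, 0],
    [0, 0, 0, 0, 0, 0]
  ],
  "grip": 60
}}

```text
time: 27.9
tool_pos: [0.3777, 0.2752, 0.3042]
ee_rot: [3.139, 0.005, -3.14]
wrist_force: [0.3, -1.0, 0.2]
width: 0.0603
finger_force: 0.0
```

```bash
python3 - <<'E'
from h import *
o=sensors.get_obs();print(o['time'],o['tool_pos'],o['ee_rot'])
im,m=snap('wrist','w16'); 
p=proj(m,[.37,.274,.08]); u,v=[int(x) for x in p]; print(p)
u0=max(0,min(512-220,u-110)); v0=max(0,min(384-200,v-100)); print(u0,v0)
a=cv2.resize(im[v0:v0+200,u0:u0+220],(660,600),interpolation=cv2.INTER_CUBIC); cv2.imwrite('pics/w16.png',a[:,:,::-1])
E
```

```text
27.9 [0.37772104 0.27519929 0.30419828] [ 3.13945915  0.00499395 -3.13991775]
[254.56110195 163.2836175 ]
144 63
```

View pics/w16.png

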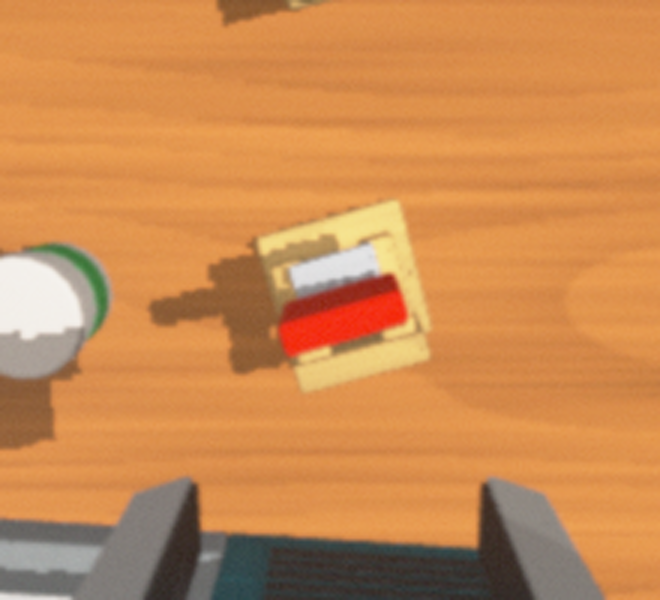

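The crop shows the key's red grip, its bright top face centred at about (345,319). The stand's upright is a low strip on the far side at (365,370), and the prongs open towards the robot. I'll compute the pose.

```bash
python3 - <<'E'
from h import *
im,m=load('w16'); hsv=cv2.cvtColor(im,cv2.COLOR_RGB2HSV)
red=((hsv[...,0]<8)|(hsv[...,0]>172))&(hsv[...,1]>170)
red[:, :200]=0; red[:,300:]=0; red[:120]=0; red[200:]=0
V=hsv[...,2]; print(np.percentile(V[red],[5,20,40,60,80,95]))
top=(red&(V>185)).astype(np.uint8)
c=max(cv2.findContours(top,cv2.RETR_EXTERNAL,cv2.CHAIN_APPROX_NONE)[0],key=cv2.contourArea)
for z in (.118,.124): print(z,cv2.minAreaRect(np.array([atz(m,u,v,z)[:2]*1000 for u,v in c[:,0]],np.float32)))
# scene/top cameras
for nm,box in (('top0',(125,215,165,245)),('scene0',(350,235,390,275))):
    i2,m2=load(nm); h=cv2.cvtColor(i2,cv2.COLOR_RGB2HSV); r=(((h[...,0]<8)|(h[...,0]>172))&(h[...,1]>150)).astype(np.uint8)
    M=np.zeros_like(r); M[box[1]:box[3],box[0]:box[2]]=r[box[1]:box[3],box[0]:box[2]]; ys,xs=np.nonzero(M); print(nm,xs.mean(),ys.mean(),len(xs))
    if nm=='top0': t=(m2,xs.mean(),ys.mean())
    else: s=(m2,xs.mean(),ys.mean())
ys,xs=np.nonzero(red); print(tri(ray(*s),ray(*t),ray(m,xs.mean(),ys.mean())))
# stand: corners of rear upright & base
k=lambda x,y:(144+x/3,63+y/3)
for n,p,z in (('near-left base',(400,202),0.062),('near-right',(257,240),.062),('upright farR',(305,391),.062),('upright farL',(430,358),.062)): print(n,atz(m,*k(*p),z)*1000)
E
```

```text
[148. 152. 227. 243. 244. 245.]
0.118 ((370.8913879394531, 277.94134521484375), (13.951875686645508, 49.21686935424805), 16.513179779052734)
0.124 ((369.55377197265625, 277.90484619140625), (13.705517768859863, 48.3477668762207), 16.51317596435547)
top0 140.26956521739132 226.84347826086957 115
scene0 371.7201365187713 252.80887372013652 293
(array([0.3700485 , 0.27709805, 0.10422812]), [0.0008385197584714807, 0.0010697817111761062, 0.0008001626083286988])
near-left base [330.3111095  303.35222813  62.        ]
near-right [346.69475418 241.37997431  62.        ]
upright farR [415.4370515  261.69005746  62.        ]
upright farL [399.76642536 318.39952852  62.        ]
```

>>> {"name": "send_rows", "arguments": {
  "rows": [
    [-2, 0, 0, 0, 0, -0.117],
    [-2, 1, 0, 0, 0, -0.117],
    [-2, 1, 0, 0, 0, -0.117],
    [-2, 0, 0, 0, 0, -0.117],
    [0, 0, 0, 0, 0, -0.117],
    [0, 0, -10, 0, 0, -0.117],
    [0, 0, -20, 0, 0, -0.117],
    [0, 0, -20, 0, 0, -0.117]
  ],
  "grip": 28
}}

```text
time: 28.62
tool_pos: [0.3706, 0.2771, 0.2516]
ee_rot: [3.141, 0.001, 2.2]
wrist_force: [0.7, -1.3, -0.2]
width: 0.0277
finger_force: 0.0
```

>>> {"name": "send_rows", "arguments": {
  "rows": [
    [0, 0, -20, 0, 0, -0.117],
    [0, 0, -20, 0, 0, -0.117],
    [0, 0, -10, 0, 0, -0.113],
    [0, 0, 0, 0, 0, 0],
    [0, 0, 0, 0, 0, 0]
  ]
}}

```text
time: 29.03
tool_pos: [0.3693, 0.2766, 0.2012]
ee_rot: [-3.139, 0.002, 1.862]
wrist_force: [0.4, 0.2, 0.2]
width: 0.028
finger_force: 0.0
```

```bash
python3 - <<'E'
from h import *
o=sensors.get_obs();print(o['tool_pos'],o['ee_rot'],to([np.pi,0,1.859]),(np.array([.3698,.2776,.112])-o['tool_pos'])*1000)
im,m=snap('wrist','w17'); hsv=cv2.cvtColor(im,cv2.COLOR_RGB2HSV)
red=(((hsv[...,0]<8)|(hsv[...,0]>172))&(hsv[...,1]>170)).astype(np.uint8)
for c in cv2.findContours(red,cv2.RETR_EXTERNAL,cv2.CHAIN_APPROX_NONE)[0]:
    if cv2.contourArea(c)>300: print(cv2.boundingRect(c),cv2.minAreaRect(np.array([atz(m,u,v,.124)[:2]*1000 for u,v in c[:,0]],np.float32)))
cv2.imwrite('pics/w17.png',im[:,:,::-1])
E
```

```text
[0.36929438 0.27655791 0.20116155] [-3.13900841e+00  1.68486842e-03  1.86178096e+00] [ 0.0024 -0.002  -0.0028] [  0.50561929   1.04209098 -89.16155131]
(250, 168, 17, 68) ((368.6165771484375, 282.4329833984375), (13.291481971740723, 56.948909759521484), 16.703535079956055)
```

View pics/w17.png

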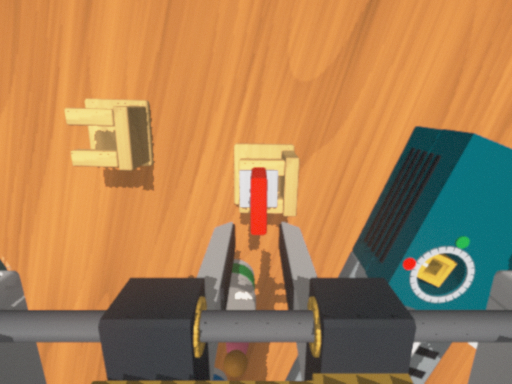

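The key grip (258,200) is centred between the fingers, and the upright is clear on the +x side (u≥284). Descending with a narrow opening.

>>> {"name": "send_rows", "arguments": {
  "rows": [
    [0.5, 1, -20, 0, 0, 0],
    [0, 0, -25, 0, 0, 0],
    [0, 0, -18, 0, 0, 0],
    [0, 0, -12, 0, 0, 0],
    [0, 0, -8, 0, 0, 0],
    [0, 0, -4, 0, 0, 0],
    [0, 0, 0, 0, 0, 0],
    [0, 0, 0, 0, 0, 0]
  ],
  "grip": 24
}}

```text
time: 29.75
tool_pos: [0.3698, 0.278, 0.1166]
ee_rot: [3.14, 0.0, 1.86]
wrist_force: [-0.4, -0.7, 0.3]
width: 0.0239
finger_force: 0.0
```

>>> {"name": "send_rows", "arguments": {
  "rows": [
    [0, 0, 0, 0, 0, 0],
    [0, 0, 0, 0, 0, 0],
    [0, 0, 0, 0, 0, 0],
    [0, 0, 0, 0, 0, 0],
    [0, 0, 0, 0, 0, 0]
  ],
  "grip": 4
}}

```text
time: 30.17
tool_pos: [0.3696, 0.2781, 0.1167]
ee_rot: [3.139, 0.0, 1.86]
wrist_force: [-0.3, -0.1, 4.0]
width: 0.0139
finger_force: 30.0
```

```bash
python3 - <<'E'
from h import *
o=sensors.get_obs();print(o['tool_pos'],o['ee_rot'],o['wrist_force'],to([np.pi,0,1.859]))
E
```

```text
[0.36964139 0.27806713 0.11665269] [3.13892233e+00 3.37542183e-04 1.85964694e+00] [-0.26522786 -0.12744851  4.04244281] [-0.0004  0.0027 -0.0006]
```

>>> {"name": "send_rows", "arguments": {
  "rows": [
    [0, 0, 8, 0, 0, 0],
    [0, 0, 20, 0, 0, 0],
    [0, 0, 30, 0, 0, 0],
    [0, 0, 35, 0, 0, 0],
    [0, 0, 37, 0, 0, 0],
    [20, 0, 0, 0, 0, 0],
    [35, 0, 0, 0, 0, 0],
    [20, 0, 0, 0, 0, 0]
  ]
}}

```text
time: 30.83
tool_pos: [0.4459, 0.2775, 0.2464]
ee_rot: [3.139, 0.001, 1.859]
wrist_force: [0.3, 0.3, -1.8]
width: 0.0136
finger_force: 30.0
```

```bash
python3 - <<'E'
from h import *
o=sensors.get_obs();print(o['tool_pos'],o['ee_rot'],o['wrist_force'],o['width'])
snap('wrist','w18'); snap('top','t18'); snap('scene','s18')
for nm in ('w1','w2','w14','w16','w17','w18','t18','s18'):
    im,m=load(nm); p=proj(m,[.56,.256,.09]); 
    if not(10<p[0]<500 and 10<p[1]<374): continue
    hsv=cv2.cvtColor(im,cv2.COLOR_RGB2HSV); y=cv2.inRange(hsv,(17,110,60),(32,255,255)); M=np.zeros_like(y); u,v=[int(a) for a in p]; r=22
    M[max(0,v-r):v+r,max(0,u-r):u+r]=y[max(0,v-r):v+r,max(0,u-r):u+r]; M=cv2.morphologyEx(M,cv2.MORPH_CLOSE,np.ones((7,7)))
    cs=cv2.findContours(M,cv2.RETR_EXTERNAL,cv2.CHAIN_APPROX_NONE)[0]
    if cs:
        c=max(cs,key=cv2.contourArea)
        if len(c)>8: print(nm,p.round(),cv2.contourArea(c),np.round(np.hstack([*cv2.minAreaRect(np.array([atz(m,a,b,.09)[:2]*1000 for a,b in c[:,0]],np.float32))]),1))
E
```

```text
[0.44586677 0.27754953 0.24642088] [3.13908124e+00 1.23597030e-03 1.85947412e+00] [ 0.30629853  0.29840409 -1.84381701] 0.013586503787824528
w1 [244. 166.] 532.0 [558.5 256.1  31.1  34.4  79.7]
w2 [399. 173.] 528.0 [558.8 255.1  32.6  33.6  79.9]
w14 [207. 131.] 662.5 [559.8 256.5  33.7  31.7  79.9]
w16 [242. 297.] 360.0 [560.1 255.4  32.2  30.6  78.9]
w17 [436. 269.] 749.5 [560.6 256.3  33.   29.3  79. ]
w18 [349. 230.] 712.5 [558.9 257.2  34.3  33.2  78.8]
t18 [153. 167.] 91.0 [558.8 252.8  33.1  34.8  76.5]
s18 [309. 289.] 129.5 [558.8 255.   31.7  32.3  77.4]
```

>>> {"name": "send_rows", "arguments": {
  "rows": [
    [22, -4, 0, 0, 0, -0.09],
    [30, -6, 0, 0, 0, -0.1],
    [30, -6, 0, 0, 0, -0.1],
    [20, -4, 0, 0, 0, -0.1],
    [11.5, -1.5, 0, 0, 0, -0.083],
    [0, 0, -15, 0, 0, 0],
    [0, 0, -15, 0, 0, 0],
    [0, 0, 0, 0, 0, 0]
  ]
}}

```text
time: 31.65
tool_pos: [0.5549, 0.2557, 0.2115]
ee_rot: [-3.134, 0.005, 1.387]
wrist_force: [-0.2, 0.6, -2.9]
width: 0.0137
finger_force: 30.0
```

```bash
python3 - <<'E'
from h import *
o=sensors.get_obs();print(o['tool_pos'],o['ee_rot'],to([np.pi,0,1.386]),(np.array([.5594,.2561,.190])-o['tool_pos'])*1000)
im,m=snap('wrist','w19'); u,v=[int(a) for a in proj(m,[.5594,.2561,.1])]; print(u,v)
u0=max(0,min(u-100,312));v0=max(0,min(v-100,184))
s,ms=snap('scene','s19')
cv2.imwrite('pics/w19.png',np.hstack([cv2.resize(im[v0:v0+200,u0:u0+200],(400,400),interpolation=cv2.INTER_CUBIC),cv2.resize(s[230:330,260:360],(400,400),interpolation=cv2.INTER_CUBIC)])[:,:,::-1])
E
```

```text
[0.55486902 0.25573811 0.21146923] [-3.13431708  0.00480102  1.38699552] [ 0.0034 -0.008  -0.001 ] [  4.5309785    0.36188665 -21.46923302]
262 195
```

View pics/w19.png

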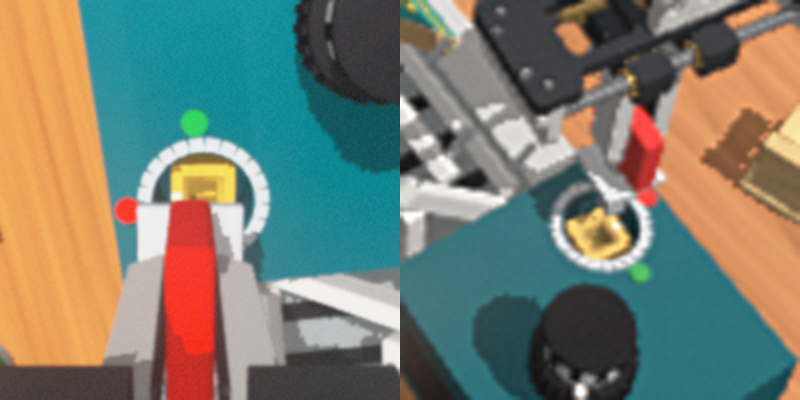

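The key is above the socket, about 4.5 mm short in x. Correcting, then inserting slowly.

>>> {"name": "send_rows", "arguments": {
  "rows": [
    [2, 0, 0, 0.003, -0.004, 0],
    [2.5, 0.4, 0, 0, -0.004, 0],
    [0, 0, -6, 0, 0, 0],
    [0, 0, -6, 0, 0, 0],
    [0, 0, 0, 0, 0, 0],
    [0, 0, 0, 0, 0, 0]
  ]
}}

```text
time: 32.25
tool_pos: [0.5615, 0.2564, 0.2026]
ee_rot: [3.136, -0.003, 1.387]
wrist_force: [-0.2, 0.7, -1.7]
width: 0.0137
finger_force: 30.0
```

```bash
python3 - <<'E'
from h import *
o=sensors.get_obs();print(o['tool_pos'],o['ee_rot'],to([np.pi,0,1.386]),(np.array([.5594,.2561,.190])-o['tool_pos'])*1000)
E
```

```text
[0.56148701 0.2564156  0.20259019] [ 3.13559514e+00 -2.61656823e-03  1.38659248e+00] [-0.0015  0.0064 -0.0006] [ -2.08701391  -0.31559912 -12.59019364]
```

>>> {"name": "send_rows", "arguments": {
  "rows": [
    [-1.5, 0, -3, 0, 0.004, 0],
    [0, 0, -3, 0, 0, 0],
    [0, 0, -3, 0, 0, 0],
    [0, 0, -3, 0, 0, 0],
    [0, 0, -3, 0, 0, 0],
    [0, 0, 0, 0, 0, 0],
    [0, 0, 0, 0, 0, 0]
  ]
}}

```text
time: 32.83
tool_pos: [0.5603, 0.2565, 0.1881]
ee_rot: [3.139, -0.002, 1.387]
wrist_force: [-0.1, -0.0, -1.6]
width: 0.0139
finger_force: 30.0
```

```bash
python3 - <<'E'
from h import *
o=sensors.get_obs();print(o['tool_pos'],o['ee_rot'],o['wrist_force'],o['wrist_torque'],to([np.pi,0,1.386]),(np.array([.5594,.2561,.1627])-o['tool_pos'])*1000)
E
```

```text
[0.56027708 0.2565056  0.1880979 ] [ 3.13865045e+00 -2.43717392e-03  1.38658995e+00] [-7.83651506e-02 -6.17694401e-04 -1.62243479e+00] [-0.05970176  0.04778873 -0.00728907] [-0.0019  0.0033 -0.0006] [ -0.87708339  -0.40560011 -25.39789544]
```

>>> {"name": "send_rows", "arguments": {
  "rows": [
    [-0.8, -0.3, -3, 0, 0, 0],
    [0, 0, -3, 0, 0, 0],
    [0, 0, -3, 0, 0, 0],
    [0, 0, -2, 0, 0, 0],
    [0, 0, 0, 0, 0, 0]
  ]
}}

```text
time: 33.25
tool_pos: [0.5593, 0.2561, 0.1766]
ee_rot: [3.139, -0.002, 1.387]
wrist_force: [-0.4, 0.9, -0.6]
width: 0.0142
finger_force: 30.0
```

Tip is 10 mm inside with no contact force. Continuing.

>>> {"name": "send_rows", "arguments": {
  "rows": [
    [0, 0, -3, 0, 0, 0],
    [0, 0, -3, 0, 0, 0],
    [0, 0, -3, 0, 0, 0],
    [0, 0, -3, 0, 0, 0],
    [0, 0, -1, 0, 0, 0],
    [0, 0, -1, 0, 0, 0],
    [0, 0, 0, 0, 0, 0]
  ]
}}

```text
time: 33.83
tool_pos: [0.5595, 0.2562, 0.1632]
ee_rot: [3.138, -0.003, 1.387]
wrist_force: [0.0, -0.3, -1.5]
width: 0.0137
finger_force: 30.0
```

>>> {"name": "send_rows", "arguments": {
  "rows": [
    [0, 0, -1, 0, 0, 0],
    [0, 0, -1, 0, 0, 0],
    [0, 0, 0, 0, 0, 0]
  ]
}}

```text
time: 34.08
tool_pos: [0.5598, 0.2564, 0.1627]
ee_rot: [3.137, -0.003, 1.387]
wrist_force: [-0.9, -0.0, 2.5]
width: 0.0139
finger_force: 30.0
```

The key is home (tip at 66 mm, contact felt). Turning it clockwise.

>>> {"name": "send_rows", "arguments": {
  "rows": [
    [0, 0, 0, 0, 0, -0.1],
    [0, 0, 0, 0, 0, -0.1],
    [0, 0, 0, 0, 0, -0.1],
    [0, 0, 0, 0, 0, -0.1],
    [0, 0, 0, 0, 0, -0.1],
    [0, 0, 0, 0, 0, -0.1],
    [0, 0, 0, 0, 0, -0.1],
    [0, 0, 0, 0, 0, -0.1]
  ]
}}

```text
time: 34.75
tool_pos: [0.5604, 0.2556, 0.1626]
ee_rot: [3.136, -0.004, 0.581]
wrist_force: [0.7, -1.7, 2.0]
width: 0.0141
finger_force: 30.0
```

>>> {"name": "send_rows", "arguments": {
  "rows": [
    [0, 0, 0, 0, 0, -0.1],
    [0, 0, 0, 0, 0, -0.1],
    [0, 0, 0, 0, 0, -0.1],
    [0, 0, 0, 0, 0, -0.1],
    [0, 0, 0, 0, 0, -0.1],
    [0, 0, 0, 0, 0, -0.1],
    [0, 0, 0, 0, 0, -0.1],
    [0, 0, 0, 0, 0, 0]
  ]
}}

```text
time: 35.42
tool_pos: [0.5606, 0.2552, 0.1626]
ee_rot: [3.137, -0.006, -0.116]
wrist_force: [0.3, -3.4, 3.2]
width: 0.0138
finger_force: 30.0
```

```bash
python3 - <<'E'
from h import *
o=sensors.get_obs();print(o['tool_pos'],o['ee_rot'],o['wrist_force'],o['wrist_torque'],o['joint_positions'][5])
E
```

```text
[0.56063907 0.25519492 0.16263184] [ 3.13654104 -0.00584502 -0.11576444] [ 0.3099945  -3.40985903  3.22510005] [-0.84121458 -0.01931228 -0.05060847] 2.025477242989895
```

>>> {"name": "send_rows", "arguments": {
  "rows": [
    [0, 0, 0, 0, 0, -0.04],
    [0, 0, 0, 0, 0, -0.04],
    [0, 0, 0, 0, 0, 0]
  ]
}}

```text
time: 35.67
tool_pos: [0.5606, 0.2552, 0.1626]
ee_rot: [3.137, -0.006, -0.192]
wrist_force: [1.4, -3.6, 3.7]
width: 0.0141
finger_force: 30.0
```

```bash
python3 - <<'E'
from h import *
o=sensors.get_obs();print(o['tool_pos'],o['ee_rot'],o['wrist_force'],o['wrist_torque'],o['joint_positions'][5])
E
```

```text
[0.56060775 0.25518441 0.16264495] [ 3.13674015 -0.00590253 -0.19229914] [ 1.37955018 -3.64654441  3.66594329] [-1.00547207 -0.03388984  0.11071259] 2.102046641646979
```

>>> {"name": "send_rows", "arguments": {
  "rows": [
    [0, 0, 0, 0, 0, -0.04],
    [0, 0, 0, 0, 0, -0.04],
    [0, 0, 0, 0, 0, 0]
  ]
}}

```text
time: 35.92
tool_pos: [0.5606, 0.2552, 0.1626]
ee_rot: [3.137, -0.006, -0.271]
wrist_force: [1.1, -4.3, 5.7]
width: 0.0138
finger_force: 30.1
```

```bash
python3 - <<'E'
from h import *
o=sensors.get_obs();print(o['tool_pos'],o['ee_rot'],o['wrist_force'],o['wrist_torque'],o['joint_positions'][5])
E
```

```text
[0.56058178 0.25521181 0.16262495] [ 3.13691366 -0.00596367 -0.27129173] [ 1.08811229 -4.2562727   5.73520808] [-1.19355163 -0.16539333  0.415585  ] 2.1811347099973037
```

Torque is up to 0.42 N·m, so the stop is reached. Backing off within the play, then lifting out.

>>> {"name": "send_rows", "arguments": {
  "rows": [
    [0, 0, 0, 0, 0, 0.05],
    [0, 0, 0, 0, 0, 0.05],
    [0, 0, 0, 0, 0, 0.03],
    [0, 0, 0, 0, 0, 0]
  ]
}}

```text
time: 36.25
tool_pos: [0.5607, 0.2554, 0.1626]
ee_rot: [3.137, -0.006, -0.141]
wrist_force: [1.5, -4.7, 5.2]
width: 0.0138
finger_force: 30.0
```

```bash
python3 - <<'E'
from h import *
o=sensors.get_obs();print(o['tool_pos'],o['ee_rot'],o['wrist_force'],o['wrist_torque'])
E
```

```text
[0.56067782 0.25540347 0.16261624] [ 3.13716411 -0.00593782 -0.14127159] [ 1.53467642 -4.73113363  5.15375802] [-1.24166287 -0.26903905  0.02959811]
```

>>> {"name": "send_rows", "arguments": {
  "rows": [
    [0, 0, 3, 0, 0, 0],
    [0, 0, 5, 0, 0, 0],
    [0, 0, 6, 0, 0, 0],
    [0, 0, 8, 0, 0, 0],
    [0, 0, 15, 0, 0, 0],
    [0, 0, 25, 0, 0, 0],
    [0, 0, 25, 0, 0, 0],
    [0, 0, 0, 0, 0, 0]
  ]
}}

```text
time: 36.92
tool_pos: [0.5607, 0.2584, 0.2532]
ee_rot: [-3.139, -0.008, -0.141]
wrist_force: [1.2, -0.4, 0.4]
width: 0.0139
finger_force: 30.0
```

```bash
python3 - <<'E'
from h import *
o=sensors.get_obs();print(o['tool_pos'],o['ee_rot'],o['wrist_force'],to([np.pi,0,-.141+.125*8]))
im,m=snap('wrist','w20'); u,v=[int(a) for a in proj(m,[.5594,.2561,.1])]
u0=max(0,min(u-100,312));v0=max(0,min(v-100,184)); s,_=snap('scene','s20')
cv2.imwrite('pics/w20.png',np.hstack([cv2.resize(im[v0:v0+200,u0:u0+200],(400,400),interpolation=cv2.INTER_CUBIC),cv2.resize(s[200:350,220:370],(400,400),interpolation=cv2.INTER_CUBIC)])[:,:,::-1])
E
```

```text
[0.56067027 0.25835827 0.25322782] [-3.13866573 -0.00837342 -0.14134982] [ 1.1611703  -0.41380397  0.38379032] [-0.0059  0.0071  1.0003]
```

View pics/w20.png

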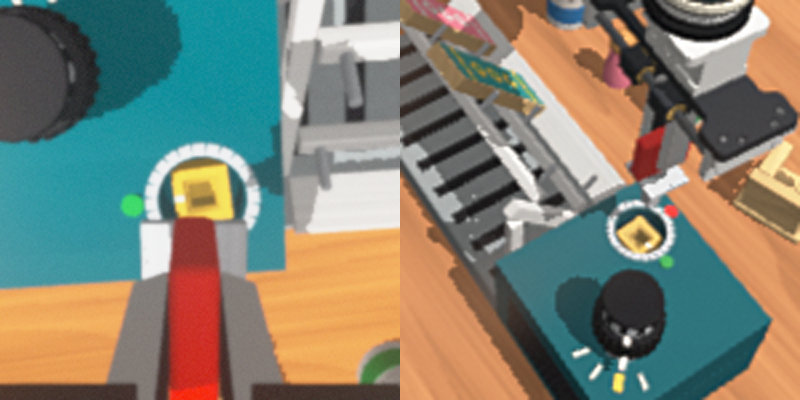

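The socket's white line points to the green dot, so the switch is on and the key is out. I'll carry the key back to its stand.

>>> {"name": "send_rows", "arguments": {
  "rows": [
    [0, 0, 0, -0.003, 0.003, 0.118],
    [-10, 1, 0, -0.003, 0.004, 0.118],
    [-20, 3, 0, 0, 0, 0.118],
    [-20, 3, 0, 0, 0, 0.118],
    [-20, 3, 0, 0, 0, 0.118],
    [-20, 3, 0, 0, 0, 0.118],
    [-20, 3, 0, 0, 0, 0.118],
    [-20, 3, 0, 0, 0, 0.118]
  ]
}}

```text
time: 37.68
tool_pos: [0.4272, 0.2754, 0.2449]
ee_rot: [3.135, 0.009, 0.807]
wrist_force: [0.3, 0.6, -0.9]
width: 0.0139
finger_force: 30.0
```

>>> {"name": "send_rows", "arguments": {
  "rows": [
    [-20, 1, 0, 0, 0, 0.118],
    [-20, 0, 0, 0, 0, 0.118],
    [-15, 0, 0, 0, 0, 0.118],
    [-6, 0, 0, 0, 0, 0.118],
    [0, 0, 0, 0, 0, 0.118],
    [0, 0, 0, 0, 0, 0.118],
    [0, 0, 0, 0, 0, 0.118],
    [0, 0, 0, 0, 0, 0.118]
  ]
}}

```text
time: 38.35
tool_pos: [0.367, 0.2762, 0.2451]
ee_rot: [3.138, 0.005, 1.752]
wrist_force: [-0.0, 0.2, -1.3]
width: 0.0137
finger_force: 30.0
```

>>> {"name": "send_rows", "arguments": {
  "rows": [
    [0, 0, 0, 0, 0, 0.112],
    [0, 0, 0, 0, 0, 0],
    [0, 0, 0, 0, 0, 0]
  ]
}}

```text
time: 38.6
tool_pos: [0.3676, 0.2761, 0.246]
ee_rot: [3.136, 0.004, 1.854]
wrist_force: [-0.4, -0.3, -1.1]
width: 0.0142
finger_force: 30.0
```

```bash
python3 - <<'E'
from h import *
o=sensors.get_obs();print(o['tool_pos'],o['ee_rot'],o['wrist_force'],to([np.pi,0,1.86]),(np.array([.3696,.2781,.1177])-o['tool_pos'])*1000)
im,m=load('w20'); hsv=cv2.cvtColor(im,cv2.COLOR_RGB2HSV); y=cv2.inRange(hsv,(17,110,60),(32,255,255)); u,v=[int(a) for a in proj(m,[.5594,.2561,.09])]; M=np.zeros_like(y); M[v-22:v+22,u-22:u+22]=y[v-22:v+22,u-22:u+22]
im,m=snap('wrist','w21'); p=proj(m,[.5594,.2561,.09]); print(p)
hsv=cv2.cvtColor(im,cv2.COLOR_RGB2HSV); y=cv2.inRange(hsv,(17,110,60),(32,255,255)); u,v=[int(a) for a in p]; M=np.zeros_like(y); M[v-22:v+22,u-22:u+22]=y[v-22:v+22,u-22:u+22]; M=cv2.morphologyEx(M,cv2.MORPH_CLOSE,np.ones((7,7)))
cs=cv2.findContours(M,cv2.RETR_EXTERNAL,cv2.CHAIN_APPROX_NONE)[0]
if cs: print(cv2.minAreaRect(np.array([atz(m,a,b,.09)[:2]*1000 for a,b in max(cs,key=cv2.contourArea)[:,0]],np.float32)))
E
```

```text
[0.36758895 0.27613021 0.24603952] [3.13622503 0.00420515 1.8542849 ] [-0.408815   -0.28994661 -1.12907637] [0.0025 0.0063 0.0057] [   2.01105266    1.96978551 -128.33952125]
[413.09729834 245.72654145]
((559.7206420898438, 256.76708984375), (33.82886505126953, 31.106332778930664), 89.17298889160156)
```

Socket angle reads −90.8° in the world, consistent with fully on (−90.1° expected). Lowering the key onto the stand.

>>> {"name": "send_rows", "arguments": {
  "rows": [
    [2, 2, 0, 0.002, 0.006, 0.006],
    [0, 0, -20, 0, 0, 0],
    [0, 0, -25, 0, 0, 0],
    [0, 0, -15, 0, 0, 0],
    [0, 0, 0, 0, 0, 0],
    [0, 0, 0, 0, 0, 0]
  ]
}}

```text
time: 39.15
tool_pos: [0.3702, 0.2781, 0.1876]
ee_rot: [3.14, 0.001, 1.862]
wrist_force: [0.0, 0.9, -1.2]
width: 0.0138
finger_force: 30.0
```

```bash
python3 - <<'E'
from h import *
o=sensors.get_obs();print(o['tool_pos'],o['ee_rot'],o['wrist_force'],to([np.pi,0,1.86]),(np.array([.3696,.2781,.1177])-o['tool_pos'])*1000)
E
```

```text
[0.37020185 0.27809797 0.18759145] [3.13956935e+00 6.72499605e-04 1.86190500e+00] [ 0.04682653  0.91378347 -1.22596203] [ 0.0001  0.0021 -0.0019] [-6.01846066e-01  2.03453200e-03 -6.98914470e+01]
```

>>> {"name": "send_rows", "arguments": {
  "rows": [
    [-0.5, 0, -12, 0, 0.002, 0],
    [0, 0, -12, 0, 0, 0],
    [0, 0, -12, 0, 0, 0],
    [0, 0, -12, 0, 0, 0],
    [0, 0, -10, 0, 0, 0],
    [0, 0, -5, 0, 0, 0],
    [0, 0, 0, 0, 0, 0]
  ]
}}

```text
time: 39.73
tool_pos: [0.3691, 0.2777, 0.1235]
ee_rot: [-3.141, 0.001, 1.863]
wrist_force: [0.3, 0.1, -1.2]
width: 0.0139
finger_force: 30.0
```

>>> {"name": "send_rows", "arguments": {
  "rows": [
    [0, 0, -2, 0, 0, 0],
    [0, 0, -2, 0, 0, 0],
    [0, 0, -1.5, 0, 0, 0],
    [0, 0, 0, 0, 0, 0]
  ]
}}

```text
time: 40.07
tool_pos: [0.3703, 0.2783, 0.1202]
ee_rot: [3.139, -0.0, 1.863]
wrist_force: [0.3, 0.5, -0.6]
width: 0.014
finger_force: 30.0
```

>>> {"name": "send_rows", "arguments": {
  "rows": [
    [0, 0, -1, 0, 0, 0],
    [0, 0, -1, 0, 0, 0],
    [0, 0, -1, 0, 0, 0],
    [0, 0, 0, 0, 0, 0]
  ]
}}

```text
time: 40.4
tool_pos: [0.3701, 0.2783, 0.1169]
ee_rot: [3.139, -0.0, 1.863]
wrist_force: [0.5, 0.4, -1.1]
width: 0.014
finger_force: 30.0
```

>>> {"name": "send_rows", "arguments": {
  "rows": [
    [0, 0, -0.7, 0, 0, 0],
    [0, 0, 0, 0, 0, 0],
    [0, 0, 0, 0, 0, 0]
  ]
}}

```text
time: 40.65
tool_pos: [0.3702, 0.2783, 0.1168]
ee_rot: [3.139, -0.0, 1.863]
wrist_force: [-0.9, -1.2, 2.7]
width: 0.014
finger_force: 30.0
```

The flange rests on the prongs, at the same height as picked. Releasing and backing up.

>>> {"name": "send_rows", "arguments": {
  "rows": [
    [0, 0, 0, 0, 0, 0],
    [0, 0, 0, 0, 0, 0],
    [0, 0, 0, 0, 0, 0],
    [0, 0, 0, 0, 0, 0]
  ],
  "grip": 24
}}

```text
time: 40.98
tool_pos: [0.3702, 0.2783, 0.1162]
ee_rot: [3.139, -0.0, 1.863]
wrist_force: [0.6, -0.4, 0.2]
width: 0.0239
finger_force: 0.0
```

>>> {"name": "send_rows", "arguments": {
  "rows": [
    [0, 0, 10, 0, 0, 0],
    [0, 0, 20, 0, 0, 0],
    [0, 0, 30, 0, 0, 0],
    [0, 0, 35, 0, 0, 0],
    [0, 0, 35, 0, 0, 0],
    [-20, 30, 20, 0, 0, 0],
    [-20, 35, 20, 0, 0, 0],
    [0, 35, 0, 0, 0, 0]
  ]
}}

```text
time: 41.65
tool_pos: [0.3309, 0.3774, 0.2923]
ee_rot: [3.129, -0.006, 1.862]
wrist_force: [1.5, 0.2, 1.0]
width: 0.024
finger_force: 0.0
```

>>> {"name": "send_rows", "arguments": {
  "rows": [
    [0, 35, 0, 0, 0, 0],
    [0, 35, 0, 0, 0, 0],
    [0, 35, 0, 0, 0, 0],
    [0, 0, 0, 0, 0, 0],
    [0, 0, 0, 0, 0, 0]
  ]
}}

```text
time: 42.07
tool_pos: [0.3312, 0.4818, 0.2838]
ee_rot: [3.141, 0.001, 1.865]
wrist_force: [-0.5, 0.1, -0.2]
width: 0.0241
finger_force: 0.0
```

```bash
python3 - <<'E'
from h import *
s,ms=snap('scene','s22'); t,mt=snap('top','t22')
for nm,im,m in (('scene',s,ms),('top',t,mt)):
    for c in ('pink','teal'): print(nm,c,[r for r in slope_rect(im,m,c,.016,150) if -200<r[1]<200 and 0<r[0]<150])
a=cv2.resize(s[190:370,190:400],(700,600),interpolation=cv2.INTER_CUBIC); cv2.imwrite('pics/s22.png',a[:,:,::-1])
E
```

```text
scene pink [[67.5, -96.2, 145.5, 43.3, 1.3]]
scene teal [[69.3, -3.6, 44.5, 137.6, 89.7]]
top pink [[74.1, -94.8, 142.0, 42.6, 0.0]]
top teal [[73.2, -2.3, 143.4, 42.2, 0.2]]
```

View pics/s22.png

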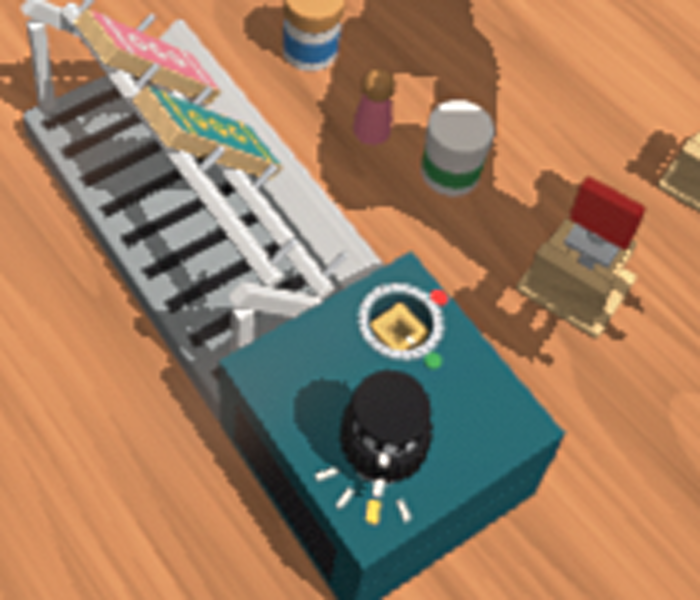

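The final view shows everything in place:
- **Boards:** pink and teal both lean straight in their bays.
- **Ring:** the pointer at (380,480) is on the yellow mark.
- **Switch:** the white line at (410,340) is towards green.
- **Key:** upright on its stand at (605,225).
- **Bystanders:** the jars and doll stand where they were.

Handing in.

```bash
python3 -c "
from h import *
print(ticket.close_job())"
```

```text
the job is handed in; nothing more can be done
None
```

The job is handed in: by the last camera views both boards (pink and teal; there was no yellow) lean straight in their bays, the vent ring is at the yellow mark, the switch is on, the key hangs upright on its stand, and the jars, doll and bowl were left alone, though I re-gripped pink once to straighten it after it was nudged.

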